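Bin the sausage end with the tongs after opening the pedal bin

ROBOT

A 6-joint arm with a two-finger parallel gripper is mounted at the origin on the work surface. World frame = base frame: x ahead of the robot, y to its left, z up, the work surface at z = 0. Lengths are in m, angles in degrees, forces in N, time in s.
With the tool pointing down it reaches from about 0.325 to 0.875 m from the base axis. Payload 4.4 kg.
Tool frame: the origin (TCP) lies on the centre line of the jaws, within the pads' length; the fingertips stand 25 mm ahead of it and the grasp point (between the pads) lies 6 mm ahead of it; z points along the fingers, y is the direction in which the jaws open and shut (so a half turn about z gives the same grasp; the last joint's range is limited). The gripper opens to 85 mm and grips with 20 to 120 N. Pads are 22 mm wide; open, the fingers measure 114 mm over their backs; the gripper's body (76 mm by 85 mm) begins 54 mm behind the grasp point. The pads swing forward as they close: fully open they stand 13 mm farther back than shut.
Start: joints at [60.132, 11.837, 88.321, -0, 79.842, -8.623], TCP at [0.208, 0.536, 0.233] pointing down, gripper open.
Joint ranges: [-156.59, 156.59], [-49.26, 127.26], [12.9, 141.05], [-63.56, 243.56], [4.71, 150.69], [-161.64, 161.64]. Speed limits (degrees/s): [159.86, 159.86, 180, 180, 180, 180].

INTERFACE

Orientations are given as a 3x3 rotation matrix whose columns are the frame's x, y, z axes.
In Python, from station import env gives the robot as it stands.
- The arm moves only by the tool apply_moves, never from a script. Its argument "motion" is a list of rows, each a list of 5 numbers: the opening, from -1 (shut) to 1 (fully open), then the shift along the tool's x, y, z each as a share of 0.08 m, from -1 to 1, then the turn about the tool's z as a share of 2 pi rad, from -1 to 1. In form: [[jaw, dx, dy, dz, turn], ...]. A call has 1 to 20 rows; each row is the pose to reach, as a shift and turn from the pose commanded when the call began, along the tool's axes at that moment, turning the shorter way round; what a row does not reach only later rows make up. A row lasts 1/10 s, in which the tool goes at most 50 mm and 8.59 degrees, less where a joint would pass 70% of its speed; a pose out of reach is approached as far as the arm can. A call with a number of a shift or a turn outside -1 to 1 is refused whole. A call with a gripper value outside its range is refused whole. The fingers move at their own pace and stop on an object; "squeeze" is the grip in N (left out, the last holds). Time passes only in rows, so rows that repeat a pose let the fingers close. It gives the time, the measured TCP pose, the force and the opening at its end, in the units of the state.
- env.get_state(): the state, without advancing time (a new reading comes with each control period).
- env.read_camera(name): name is "scene" or "top" or "wrist"; returns a dict with "color" (384x512x3 uint8, red, green, blue), "vertical_fov" (degrees; the focal length in pixels is half the picture's height over the tangent of half this angle, whatever the lens; pixels are square), "cx", "cy" (the principal point, pixels), "position" and "orientation" of the camera in the world. Camera axes: x right, y down, z forward; pixel columns grow to the right and rows downward; lengths in m; the calibration is good to about 2 mm. A picture is of the moment at which its call begins. There is no depth.
- env.sign_off(): hands the job in, once; it reports no verdict.
Trained networks look in a picture, given as the dict that the camera call returned (one of the last four; its "shot" number tells which), for a name from the list of things; names that differ only in an ending like _2 or _b are one class to them, and where a whole thing is asked for, a point or a joint stands for the part that bears it (a point fixed in the world has none). Each returns a list of dicts, best first, with "confidence" (0 to 1); they miss things now and then, are a little off and sometimes report something else, mostly with a low value. They report only what shows in the picture. A call takes as long as a camera call. They do not tell look-alikes from the thing itself.
- env.cut_out(thing, picture): "pixels" (384x512 bool, what is visible of it) and "rect" ([left, top, width, height] in pixels, round what is visible of it).
The state is a dict: "clock": time; "qpos": joint angles; "joint_vel": joint speeds; "joint_torque": joint torques, N m; "position": TCP position; "tool_rot": TCP orientation; "contact_force": force on the tool from outside, world axes, zero at the start; "ft_torque": the same for the moment, N m; "grip_width": opening from 0.0 (shut) to 1.0 (fully open).
Only numpy, scipy, OpenCV 4.12 (cv2) and the standard library are available. Lean on these libraries where they do the work, as an engineer would, in place of code of your own. Each camera call takes 0.05 s, during which the arm holds its last target.

TASK

The tasting is over. Press the bin's pedal steadily right down to its stop, without stamping on it, so that the lid swings over and stays up by itself and the pedal springs back; then take the sprung tongs, pick the sausage end off the cutting board with them (never touch it with the fingers) and drop it into the bin. Lay the tongs back flat inside their tray, leave the lid up for the bag change, and leave the sausage, the jar and the probe thermometer where they are.

Things in the scene. Friction and masses are not known exactly. Their poses are not given: they have to be found in the camera images.
- bin: Round bench pedal bin, fixed: steel body 170 mm in diameter, 200 mm tall, on a black plinth. Origin at the centre of its underside, z up; its own -x points out of its front, where the pedal is; a black hinge housing stands at its back (x 86 to 122 mm, 54 mm wide, 200 mm tall). Open inside down to 57 mm above the bench, wall 3 mm
- bin_mouth (a point): Centre of the bin's round mouth, 200 mm above the bench, 164 mm clear diameter. At the start the lid covers it; lid top about 222 mm above the bench
- pedal_tread (a point): Middle of the pedal's top face: flat ribbed tread, 40 mm (bin's x) by 60 mm (bin's y), low at the bin's front, from 13 to 53 mm out from the wall: a gripper pointing straight down has its body close to wall and lid; a tool leaning back, away from the bin, has room. 50 mm above the bench at rest, 15 mm at the stop. The point moves with the pedal
- pedal (a joint): Pedal angle (rad): 0 up, grows as pressed, 0.27 where it meets its firm rubber stop, up to 0.31 when pushed hard into it. Pivot across the bin, 128 mm behind and 20 mm below the tread's middle. Spring: about 4 N at the tread at the top, 7 N at the stop. The lid's weight adds 4 to 6 N as soon as it lifts, fading towards the end: 8 to 12 N must be overcome long before the stop is felt. Over 50 N is stamping
- lid (a joint): Lid angle (rad): 0 shut, 1.95 fully open, leaning back past upright. Hinge at the bin's back along its y, 108 mm behind the mouth's centre. A rod from the pedal pushes it up: it passes its balance point (about 1.5) in the last tenth or so of the pedal's travel, then falls back to 1.95 and stays, the pedal free; pressed less far, it drops shut with the pedal
- tray: Shallow black plastic tray, 265 mm (x) by 162 mm (y), rim 20 mm high and 4 mm thick (the rolled lip adds 5 mm outside), floor 4 mm thick, fixed to the bench. Origin at the centre of its underside. The tongs lie in it at the start
- tongs_grip (a point): Place to hold the steel tongs, at their balance point: half-way between the arms and half-way up. They lie flat, two 2.5 mm strips on edge, 18 mm high (this point 9 mm above what they lie on), joined by a round bow. Site x points to the tips, y to the left arm, z up. Here, over 36 mm long rubber thumb pads, 48 mm wide when sprung open, about 38 mm with the sausage end between the tips
- tongs_tips (a point): Point midway between the two tips of the tongs (flat, 22 mm long, 18 mm high), 85 mm ahead of tongs_grip along its x; the strips end 11 mm farther on. Same axes as tongs_grip
- tongs_bow (a point): The round bow at the back end of the tongs, 88 mm behind tongs_grip, half-way up. Same axes
- tongs_left (a joint): How far the left arm of the tongs is squeezed in (rad; the right moves alike): 0 sprung open (tips 49 mm apart), about 0.064 holding the sausage end. The arms spring out with about 5 N at tongs_grip when open, 7 N when closed: held there at 45 to 47 mm wide, the tongs stay in the grip by their own spring with the tips open, 43 to 47 mm clear
- board: White plastic cutting board, 265 mm (x) by 162 mm (y), 12 mm thick, fixed to the bench. Origin at the centre of its underside. The sausage end stands on it, and the sausage lies across its far end. Tray and board lie side by side, either one on the left
- heel_mid (a point): Centre of the sausage end: a short dry sausage end standing on its cut face on the board, 28 mm in diameter, 35 mm tall, domed top, red-brown, 15 to 31 g; this point is half-way up, 17.5 mm above its underside
- sausage: The rest of the dry sausage, 38 mm thick and 118 mm long, lying along its own y at the far end (+x) of the board. Origin at the middle of its underside. Leave it alone
- jar: Amber jar, 64 mm in diameter, 95 mm tall, standing on the far side of the bench. Origin at the centre of its underside. Leave it alone
- probe: Probe thermometer lying on the far side of the bench: white case 55 x 28 x 20 mm with a 105 mm thin steel spike along its +x. Origin on the underside, 20 mm from the case's middle towards the spike. Leave it alone
Things that resemble listed ones, but are neither listed nor needed, are in the scene too. There is more than one size of the part that bears tongs_grip; the job needs the smallest.

How it is judged (in metres and radians):
On the way, in this order (a step that is already met when the one before it is completed fails the run):
1. the pedal is pressed down to its stop (value of joint pedal above 0.268 rad), for 0.1 s.
2. the lid stays up by itself, with the pedal back up (value of joint lid above 1.75 rad and value of joint pedal below 0.06 rad), for 0.2 s.
3. the sausage end is lifted off the board in the tongs (z of heel_mid in the frame of board above 0.06 m and contact force between tongs and heel above 0.3 N), for 0.2 s.
4. the sausage end lies in the bin (horizontal distance between heel_mid and bin_mouth below 0.08 m and z of heel_mid in the frame of bin below 0.15 m), for 0.2 s.
At the end, for the whole second after the job is handed in: Lid up (over 1.75 rad), pedal up (under 0.06 rad), sausage end at rest in the bin (centre within 80 mm of its axis, under 150 mm above the bench); tongs at rest in the tray, tips and bow within its rim, under 24 mm above its underside, tilted less than 0.15 rad (all of step 2 and all of step 4 and linear speed of heel below 0.03 m/s and x of tongs_tips in the frame of tray between -0.13 and 0.13 m and y of tongs_tips in the frame of tray between -0.078 and 0.078 m and z of each of tongs_tips, tongs_bow in the frame of tray below 0.024 m and x of tongs_bow in the frame of tray between -0.13 and 0.13 m and y of tongs_bow in the frame of tray between -0.078 and 0.078 m and angle between tongs_grip's own z axis and vertical below 0.15 rad and linear speed of tongs below 0.02 m/s); the robot touches nothing.
It fails at once if the pedal is stamped on (over 50 N) (contact force between the fingers and pedal above 50 N).
It fails at once if the fingers touch the sausage end (contact force between the fingers and heel above 0.2 N).
It fails at once if the sausage, the jar or the probe thermometer is pushed more than 25 mm (distance of any of sausage, jar, probe from where it was at the start of the episode above 0.025 m).
It fails at once if the jar is tipped (angle between jar's own z axis and vertical above 0.4 rad).
It also fails if it takes over 67 s, if anything falls off the work surface, if the arm or the gripper's body presses on something with over 40 N, if the wrist force passes 120 N, or if a joint passes its speed limit or range.

## Working session

There is one attempt and no reset: what is moved stays moved. The work goes in short steps, Python scripts to look and compute and a tool call to move; the robot and the scene stay as the last step left them, time stands still between calls to the robot, and variables do not carry over. Pictures are saved under pics/ and viewed, and the job is handed in when it is done.

Besides the shell and the picture viewer there is one more tool, called after "Request:" as name(argument=value, ...) on one line, values as JSON. apply_moves: Moves the arm, as the interface text tells. Its arguments: {"type":"object","properties":{"motion":{"type":"array"},"squeeze":{"type":"number"}},"required":["motion"]}

```bash
ls; mkdir -p pics
python3 - <<'E'
from station import env
import cv2
s=env.get_state(); print(s)
for n in ["scene","top","wrist"]:
    p=env.read_camera(n); cv2.imwrite(f"pics/{n}0.png",p["color"][:,:,::-1]); print(n,{k:v for k,v in p.items() if k!="color"})
E
```

```text
pics
{'clock': 0.0, 'qpos': array([ 6.01310824e+01,  1.18835812e+01,  8.84065546e+01,  9.49471175e-04,
        7.98409080e+01, -8.62176336e+00]), 'joint_vel': array([ 0.02761408,  0.02726716, -0.0128592 , -0.06793008,  0.02079199,
        0.00172341]), 'joint_torque': array([-2.24246728e-04, -3.83043587e+01, -2.91591918e+01, -3.10084033e-04,
        1.07599853e-02, -3.31521835e-05]), 'position': array([0.20798566, 0.53524927, 0.23161784]), 'tool_rot': array([[-9.32024597e-01,  3.62393185e-01, -1.15318251e-03],
       [ 3.62394842e-01,  9.32022573e-01, -1.97521274e-03],
       [ 3.58988490e-04, -2.25885425e-03, -9.99997384e-01]]), 'contact_force': array([ 0.09116889, -0.10100887, -1.08708298]), 'ft_torque': array([-0.05122475,  0.01351108,  0.01325149]), 'grip_width': 1.0012302614706745}
scene {'vertical_fov': 43.19877199134157, 'cx': 257.39897985665, 'cy': 193.08873167148224, 'position': array([ 1.16944829, -0.69170942,  0.85700756]), 'orientation': array([[ 0.76550267,  0.39733571, -0.50609288],
       [ 0.64313004, -0.44837153,  0.62076302],
       [ 0.01973367, -0.80067928, -0.59876813]]), 'shot': 1}
top {'vertical_fov': 57.453261749398216, 'cx': 250.04994858636502, 'cy': 189.01614988409548, 'position': array([0.44191748, 0.06070832, 1.13432727]), 'orientation': array([[ 0.00713509, -0.99369024,  0.11193208],
       [-0.99990116, -0.00573368,  0.01283712],
       [-0.01211434, -0.11201261, -0.99363294]]), 'shot': 2}
wrist {'vertical_fov': 60.38695365525059, 'cx': 256.8474340744487, 'cy': 190.40007630277307, 'position': array([0.13230192, 0.5654423 , 0.37254023]), 'orientation': array([[ 0.36177434,  0.88419066,  0.29551008],
       [ 0.93226386, -0.34248938, -0.11655518],
       [-0.00184794,  0.31766005, -0.94820287]]), 'shot': 3}
```

View pics/scene0.png

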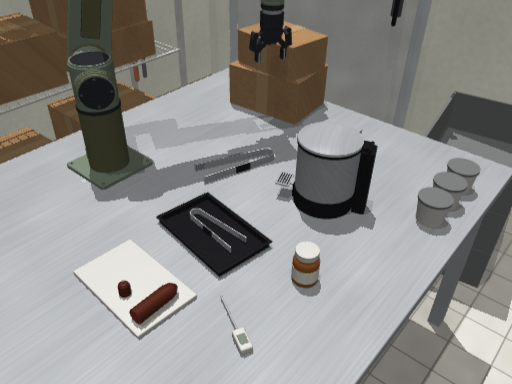

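View pics/top0.png

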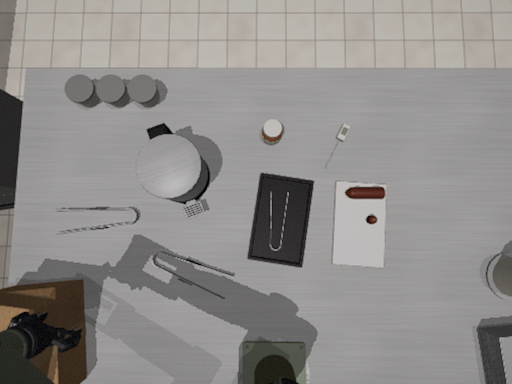

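View pics/wrist0.png

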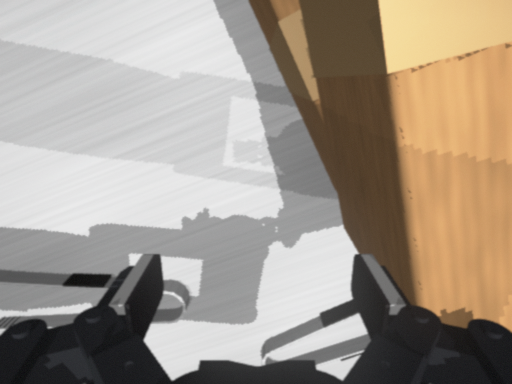

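```bash
cat > h.py <<'E'
import numpy as np, cv2
from station import env
def focal(p): return p["color"].shape[0]/2/np.tan(np.radians(p["vertical_fov"])/2)
def ray(p,u,v):
    f=focal(p); d=np.array([(u-p["cx"])/f,(v-p["cy"])/f,1.]); return p["position"],p["orientation"]@d
def onz(p,u,v,z):
    o,d=ray(p,u,v); return o+d*(z-o[2])/d[2]
def proj(p,X):
    f=focal(p); c=p["orientation"].T@(np.asarray(X,float)-p["position"]); return c[0]/c[2]*f+p["cx"],c[1]/c[2]*f+p["cy"]
def ctr(m): 
    ys,xs=np.nonzero(m); return xs.mean(),ys.mean()
E
python3 - <<'E'
from h import *
for cam in ["top","scene"]:
    p=env.read_camera(cam)
    ov=p["color"].copy()
    for t in ["bin","pedal_tread","lid","tray","tongs_grip","board","heel_mid","sausage","jar","probe"]:
        for r in env.cut_out(t,p)[:4]:
            print(cam,t,round(r["confidence"],2),r["rect"],np.round(ctr(r["pixels"]),1),r["pixels"].sum())
    if cam=="top":
        a=cv2.resize(p["color"][150:310,40:400],None,fx=2.2,fy=2.2,interpolation=2)
    else: a=cv2.resize(p["color"][120:280,140:400],None,fx=3,fy=3,interpolation=2)
    cv2.imwrite(f"pics/{cam}_crop.png",a[:,:,::-1])
E
```

```text
top bin 0.79 [135.7, 123.7, 77.0, 98.0] [173.6 169.7] 4490
top pedal_tread 0.62 [183.8, 198.7, 20.0, 20.6] [193.3 209.1] 294
top pedal_tread 0.25 [134.0, 124.7, 77.4, 93.8] [173.5 169.7] 4492
top lid 0.69 [137.7, 127.5, 65.9, 72.3] [168.7 164.9] 3433
top tray 0.87 [250.0, 173.1, 65.8, 92.0] [281.  220.4] 4735
top tongs_grip 0.83 [150.7, 250.1, 81.6, 52.4] [186.2 271.6] 500
top tongs_grip 0.81 [90.5, 210.1, 48.0, 17.3] [114.  213.2] 61
top tongs_grip 0.69 [269.2, 195.2, 19.0, 32.0] [278.5 209.6] 38
top tongs_grip 0.46 [135.1, 123.6, 76.8, 92.4] [173.4 169.9] 4440
top board 0.72 [330.0, 180.5, 55.5, 86.5] [358.1 228.4] 3712
top heel_mid 0.45 [365.5, 216.6, 14.1, 7.1] [371.7 219.9] 88
top sausage 0.74 [342.0, 188.0, 45.0, 10.9] [365.6 193.3] 471
top jar 0.77 [263.4, 118.7, 21.7, 24.5] [272.3 132.1] 380
top probe 0.66 [337.0, 127.1, 12.2, 12.5] [343.3 133. ] 139
scene bin 0.67 [273.1, 121.9, 105.8, 96.6] [331.  170.9] 6873
scene pedal_tread 0.52 [273.9, 171.2, 24.3, 17.0] [285.3 179.6] 203
scene pedal_tread 0.43 [188.5, 208.6, 62.4, 43.5] [214.1 227.4] 654
scene lid 0.74 [297.6, 120.7, 76.1, 36.9] [332.4 140.1] 2048
scene tray 0.9 [160.1, 194.9, 109.9, 81.2] [214.1 234.1] 4236
scene tongs_grip 0.95 [193.5, 150.2, 77.1, 29.4] [236.2 163.2] 1139
scene tongs_grip 0.83 [192.4, 208.6, 56.5, 41.7] [213.8 226.7] 554
scene board 0.76 [75.0, 238.4, 122.3, 101.0] [132.  284.6] 5183
scene board 0.27 [220.9, 296.9, 34.7, 59.9] [240.4 339.2] 467
scene heel_mid 0.6 [117.5, 279.9, 13.8, 16.0] [124.1 289. ] 198
scene sausage 0.85 [130.5, 281.1, 46.0, 43.1] [152.9 302.9] 904
scene sausage 0.19 [157.4, 192.0, 114.2, 87.9] [213.7 233.4] 4585
scene jar 0.97 [289.3, 241.6, 29.3, 47.9] [305.3 265.1] 1096
scene jar 0.56 [189.3, 209.0, 58.2, 43.1] [212.9 226.7] 532
scene probe 0.92 [222.7, 297.1, 33.6, 59.1] [240.3 338. ] 419
```

View pics/top_crop.png

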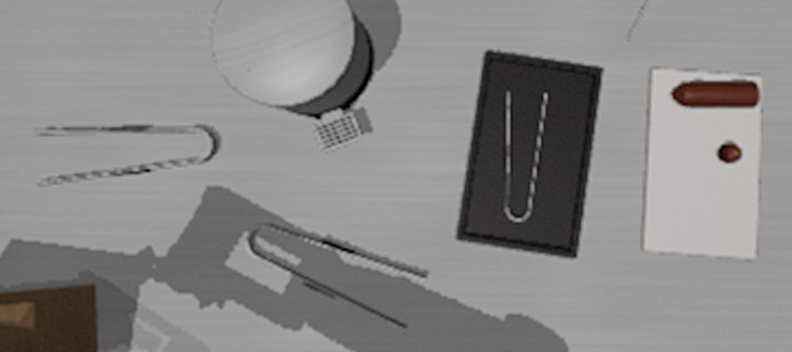

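View pics/scene_crop.png

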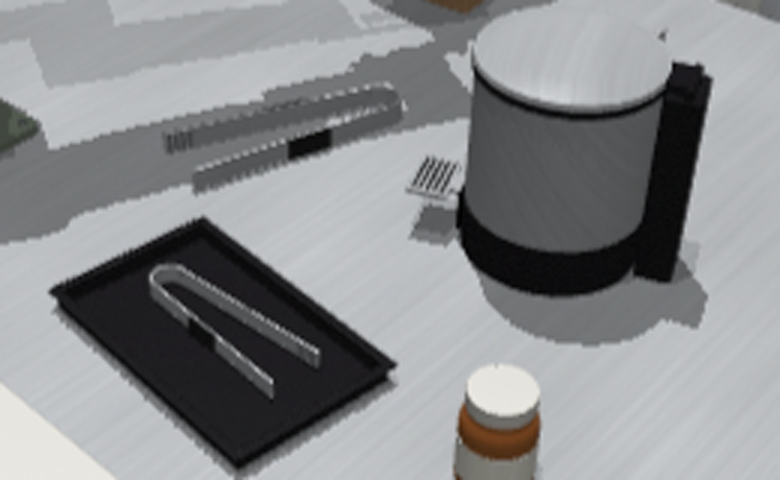

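Run:
```python
from h import *
P={c:env.read_camera(c) for c in ["top","scene"]}
t,s=P["top"],P["scene"]
def tri(a,b):
    o1,d1=ray(t,*a);o2,d2=ray(s,*b)
    A=np.stack([d1,-d2],1);x=np.linalg.lstsq(A,o2-o1,rcond=None)[0]
    p,q=o1+d1*x[0],o2+d2*x[1]; return np.round((p+q)/2,4),round(np.linalg.norm(p-q),4)
for n,a,b in [("pedal",(193.3,209.1),(285.3,179.6)),("heel",(371.7,219.9),(124.1,289.)),("jar",(272.3,132.1),(305.3,265.1))]: print(n,tri(a,b))
print("pedal z.05",onz(t,193.3,209.1,.05),onz(s,285.3,179.6,.05))
print("heel top z.047?",onz(t,371.7,219.5,.035),onz(s,124.1,289,.0295))
# lid circle
for c in P:
    p=P[c]; m=env.cut_out("lid",p)[0]["pixels"].astype(np.uint8)
    k=max(cv2.findContours(m,0,1)[0],key=cv2.contourArea); print(c,"lid hull ellipse",cv2.fitEllipse(k))
e=cv2.fitEllipse
for z in (.2,.222): print("lid ctr",onz(t,170,166.5,z))
c=lambda u,v:(40+u/2.2,150+v/2.2)
for n,uv in [("bow",(517,221)),("tipL",(508,91)),("tipR",(546,93))]:
    print(n,np.round(onz(t,*c(*uv),.013+.009*0),4))
for n,uv in [("c1",(486,50)),("c2",(602,68)),("c3",(576,257)),("c4",(457,240))]: print(n,np.round(onz(t,*c(*uv),.02),4))
for n,uv in [("b1",(650,67)),("b2",(762,73)),("b3",(757,260)),("b4",(642,251))]: print(n,np.round(onz(t,*c(*uv),.012),4))
c=lambda u,v:(140+u/3,120+v/3)
for n,uv,z in [("bow",(170,266),.022),("tipL",(272,385),.013),("tipR",(318,354),.013),("padL",(202,333),.013)]: print("sc",n,np.round(onz(s,*c(*uv),z),4))
for n,uv in [("front-tongs bow",(255,240)),("f t1",(427,273)),("f t2",(405,326)),("left bow",(217,143)),("l1",(38,130)),("l2",(38,184))]:
    print(n,np.round(onz(t,40+uv[0]/2.2,150+uv[1]/2.2,.012),4))
for n in P:
    p=P[n]
    a=p["color"][180:260,240:400] if n=="top" else p["color"][200:300,110:250]
    cv2.imwrite(f"pics/{n}_z.png",cv2.resize(a,None,fx=5,fy=5,interpolation=2)[:,:,::-1])
a=t["color"][110:230,120:230]; cv2.imwrite("pics/top_bin.png",cv2.resize(a,None,fx=5,fy=5,interpolation=2)[:,:,::-1])
```

```text
pedal (array([0.5016, 0.252 , 0.0459]), np.float64(0.0028))
heel (array([ 0.4727, -0.3059,  0.0263]), np.float64(0.0041))
jar (array([0.7481, 0.0062, 0.047 ]), np.float64(0.0029))
pedal z.05 [0.50037236 0.25027671 0.05      ] [0.50587103 0.24836865 0.05      ]
heel top z.047? [ 0.47240021 -0.3046764   0.035     ] [ 0.4771798  -0.30613191  0.0295    ]
top lid hull ellipse ((168.2500762939453, 164.67530822753906), (63.29042434692383, 69.22483825683594), 163.87794494628906)
scene lid hull ellipse ((124.3301773071289, 289.49951171875), (13.666254997253418, 17.889551162719727), 173.2663116455078)
lid ctr [0.60735281 0.29028134 0.2       ]
lid ctr [0.60345741 0.28487573 0.222     ]
bow [ 0.3735 -0.005   0.013 ]
tipL [0.561 0.008 0.013]
tipR [ 0.5584 -0.0474  0.013 ]
c1 [0.6204 0.0405 0.02  ]
c2 [ 0.5947 -0.1284  0.02  ]
c3 [ 0.3243 -0.088   0.02  ]
c4 [0.3466 0.0808 0.02  ]
b1 [ 0.5977 -0.1999  0.012 ]
b2 [ 0.5898 -0.3629  0.012 ]
b3 [ 0.3214 -0.3461  0.012 ]
b4 [ 0.3326 -0.1832  0.012 ]
sc bow [0.3847 0.0086 0.022 ]
sc tipL [ 0.5551 -0.0392  0.013 ]
sc tipR [0.5587 0.0154 0.013 ]
sc padL [ 0.4645 -0.031   0.013 ]
front-tongs bow [0.3436 0.3714 0.012 ]
f t1 [0.2992 0.1234 0.012 ]
f t2 [0.2254 0.1537 0.012 ]
left bow [0.4823 0.4323 0.012 ]
l1 [0.4996 0.6965 0.012 ]
l2 [0.4211 0.6911 0.012 ]
```

View pics/top_z.png

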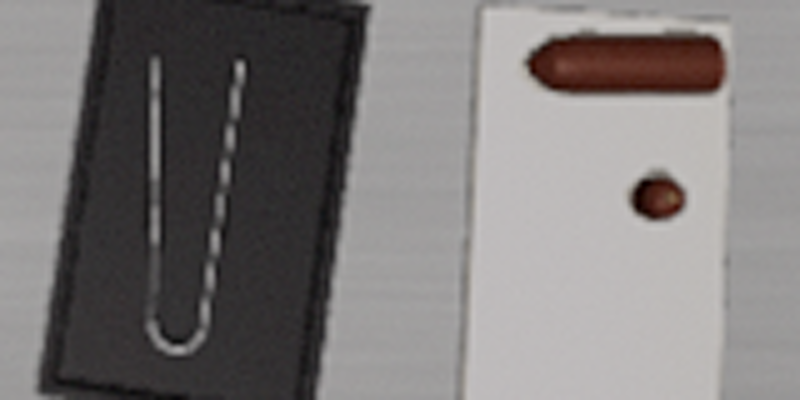

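View pics/scene_z.png

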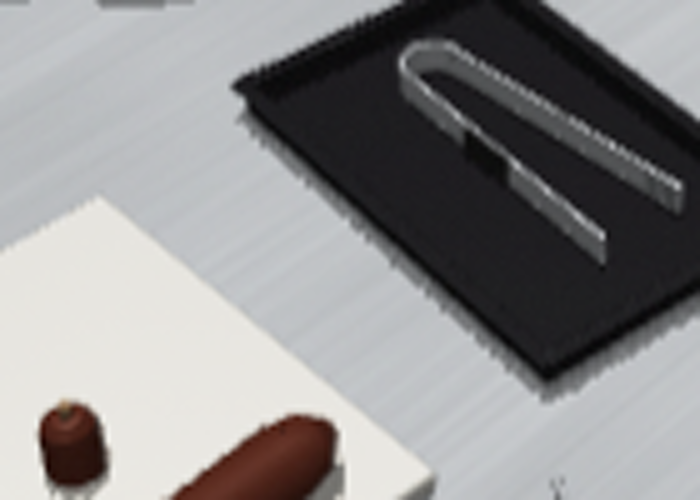

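View pics/top_bin.png

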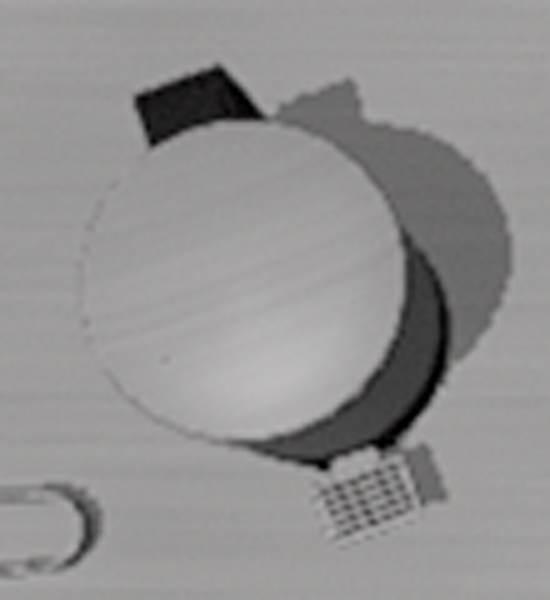

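Run:
```python
from h import *
t=env.read_camera("top"); s=env.read_camera("scene")
c=lambda u,v:(120+u/5,110+v/5)
L=onz(t,*c(243,280),.215); H=onz(t,*c(180,92),.2); T=onz(t,*c(365,497),.05)
print("lid",L,"housing",H,"tread",T)
for a,b in ((T,L),(T,H),(L,H)): d=b-a; print(np.hypot(d[0],d[1]),np.degrees(np.arctan2(d[1],d[0])))
for uv in [(335,545),(418,508),(405,455),(318,487)]: print(np.round(onz(t,*c(*uv),.05),4))
print(proj(s,[.5,.25,.05]),proj(s,[.605,.29,.222]))
a=s["color"][110:220,260:390]; cv2.imwrite("pics/sc_bin.png",cv2.resize(a,None,fx=5,fy=5,interpolation=2)[:,:,::-1])
```

```text
lid [0.6060305  0.29038669 0.215     ] housing [0.71322997 0.33232784 0.2       ] tread [0.49943628 0.25118533 0.05      ]
0.11357408705101381 20.191631624105145
0.2286741068076562 20.783582389612587
0.11511206152254042 21.36762401944073
[0.4696 0.269  0.05  ]
[0.4928 0.2181 0.05  ]
[0.5257 0.2269 0.05  ]
[0.5055 0.2806 0.05  ]
(np.float64(284.03319732921005), np.float64(178.58175074028955)) (np.float64(328.4134237540087), np.float64(133.76387200680148))
```

View pics/sc_bin.png

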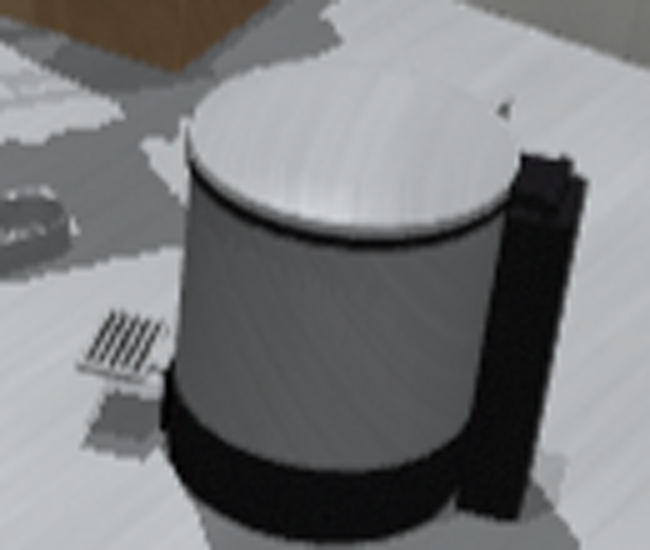

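```bash
cat >> h.py <<'E'
def plan(target,jaw_az=None):
    s=env.get_state(); R=s["tool_rot"]; d=R.T@(np.asarray(target)-s["position"])
    print("clock %.2f pos"%s["clock"],np.round(s["position"],4),"shares",np.round(d/.08,3), "jawaz %.2f"%np.degrees(np.arctan2(R[1,1],R[0,1])),"F",np.round(s["contact_force"],1),"w",round(s["grip_width"],3))
    if jaw_az is not None:
        a=np.degrees(np.arctan2(R[1,1],R[0,1])); e=(jaw_az-a+90)%180-90; print("turn",round(-e/360,4))
E
python3 -c "
from h import *
plan([.447,.230,.12],21)"
```

```text
clock 1.55 pos [0.2084 0.5359 0.2328] shares [-4.166 -2.483  1.41 ] jawaz 68.75 F [0.2 0.6 0.2] w 1.001
turn 0.1327
```

Request:
apply_moves(motion=[[1,-0.5,-0.3,0,0.03],[1,-1,-0.6,0,0.06],[1,-1,-0.6,0,0.09],[1,-1,-0.6,0,0.12],[1,-1,-0.6,0,0.133],[1,-1,-0.6,0,0.133]])

```text
clock: 2.15
position: [0.2657, 0.462, 0.2329]
tool_rot: [[-0.352, 0.936, 0.0], [0.936, 0.352, 0.0], [0.0, 0.0, -1.0]]
contact_force: [-0.6, 0.2, -0.9]
grip_width: 1.001
```

```bash
python3 -c "
from h import *
plan([.447,.230,.12],21)"
```

```text
clock 2.15 pos [0.2657 0.462  0.2329] shares [-3.512  1.101  1.41 ] jawaz 20.58 F [-0.6  0.2 -0.9] w 1.001
turn -0.0012
```

Request:
apply_moves(motion=[[1,-0.5,0.2,0,0],[1,-1,0.3,0,0]])

```text
clock: 2.35
position: [0.3171, 0.396, 0.233]
tool_rot: [[-0.359, 0.933, 0.001], [0.933, 0.359, 0.001], [0.0, 0.001, -1.0]]
contact_force: [0.6, 0.3, 0.9]
grip_width: 0.998
```

Request:
apply_moves(motion=[[1,-0.5,0.2,0,0],[1,-1,0.3,0,0]])

```text
clock: 2.55
position: [0.3687, 0.3287, 0.2331]
tool_rot: [[-0.357, 0.934, 0.001], [0.934, 0.357, 0.0], [0.0, 0.001, -1.0]]
contact_force: [0.2, 0.1, -0.1]
grip_width: 1.001
```

Request:
apply_moves(motion=[[1,-0.5,0.1,0.3,0],[1,-1,0.3,0.7,0],[1,-1,0.3,0.7,0]])

```text
clock: 2.85
position: [0.4183, 0.2594, 0.1733]
tool_rot: [[-0.351, 0.936, -0.005], [0.936, 0.351, -0.004], [-0.002, -0.006, -1.0]]
contact_force: [0.1, 0.8, -0.3]
grip_width: 0.998
```

```bash
python3 -c "
from h import *
plan([.447,.230,.09],21)
for c in ['wrist','scene']:
    p=env.read_camera(c); cv2.imwrite('pics/%s_1.png'%c,p['color'][:,:,::-1])
    print(proj(p,[.4985,.25,.05]))
"
```

```text
clock 2.85 pos [0.4183 0.2594 0.1733] shares [-0.469  0.213  1.041] jawaz 20.57 F [ 0.1  0.8 -0.3] w 0.998
turn -0.0012
(np.float64(339.42255047194453), np.float64(223.3756913828742))
(np.float64(283.6231596200297), np.float64(178.38420214904605))
```

View pics/wrist_1.png

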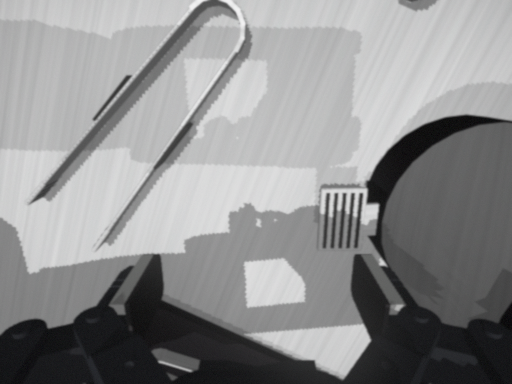

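View pics/scene_1.png

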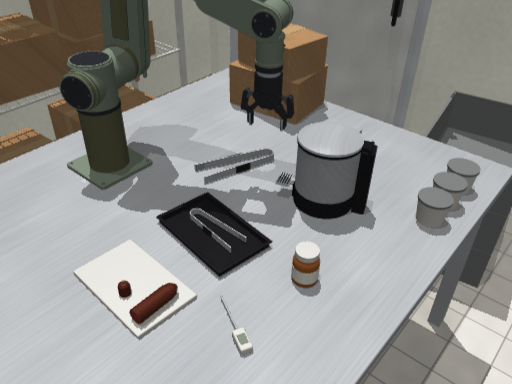

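Request:
apply_moves(motion=[[1,-0.3,0.1,0.3,0],[1,-0.47,0.21,0.6,0],[1,-0.47,0.21,0.7,0],[1,-0.47,0.21,0.7,0]])

```text
clock: 3.35
position: [0.4462, 0.2353, 0.1203]
tool_rot: [[-0.357, 0.934, -0.002], [0.934, 0.357, 0.0], [0.001, -0.002, -1.0]]
contact_force: [0.1, -0.0, 0.5]
grip_width: 0.997
```

```bash
python3 -c "
from h import *
plan([.447,.230,.08],21)
for c in ['wrist','scene']:
    p=env.read_camera(c); cv2.imwrite('pics/%s_2.png'%c,p['color'][:,:,::-1])
    print(proj(p,[.4985,.25,.05]))
    r=env.cut_out('pedal_tread',p)
    for q in r: m=ctr(q['pixels']); print(q['confidence'],m,onz(p,*m,.05),q['rect'])
    if c=='scene': cv2.imwrite('pics/scene_2.png',cv2.resize(p['color'][60:220,200:390],None,fx=4,fy=4)[:,:,::-1])
"
```

```text
clock 3.35 pos [0.4462 0.2353 0.1203] shares [-0.066 -0.013  0.503] jawaz 20.93 F [ 0.1 -0.   0.5] w 0.997
turn -0.0002
(np.float64(334.7429710456596), np.float64(212.70596481237536))
0.92 (np.float64(340.8221198156682), np.float64(205.90801843317973)) [0.50023925 0.25604902 0.05      ] [304.7, 162.9, 80.8, 85.6]
(np.float64(283.6231596200297), np.float64(178.38420214904605))
0.66 (np.float64(284.8702702702703), np.float64(179.3027027027027)) [0.50403048 0.24872857 0.05      ] [272.8, 169.7, 24.4, 16.4]
```

View pics/wrist_2.png

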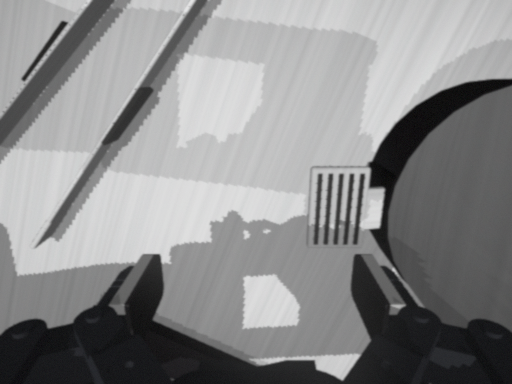

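View pics/scene_2.png

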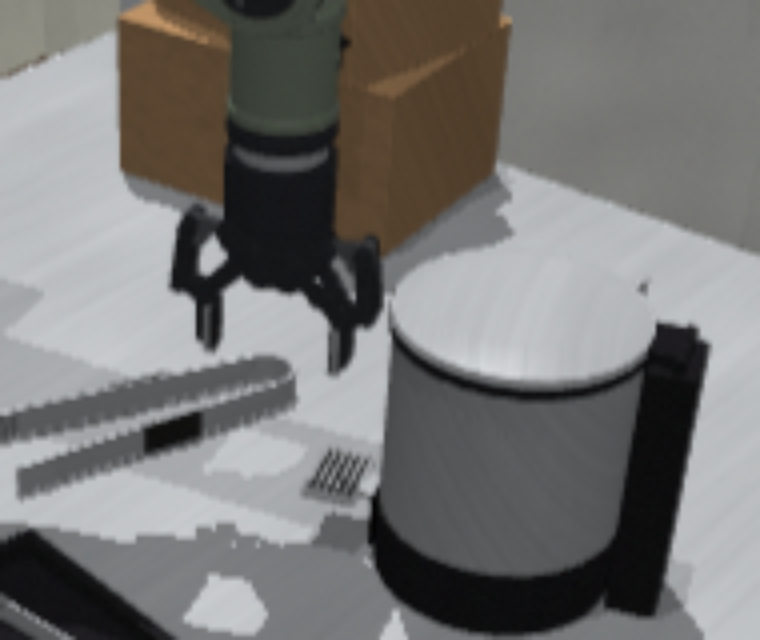

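Request:
apply_moves(motion=[[1,0,0.04,0.2,0],[1,0,0.04,0.4,0],[1,0,0.04,0.52,0],[1,0,0.04,0.55,0],[1,0,0.04,0.58,0],[1,0,0.04,0.6,0]])

```text
clock: 4.15
position: [0.4509, 0.2359, 0.0734]
tool_rot: [[-0.356, 0.934, 0.001], [0.934, 0.356, 0.0], [-0.0, 0.001, -1.0]]
contact_force: [-0.5, 0.1, 0.2]
grip_width: 1.003
```

```bash
python3 -c "
from h import *
plan([.447,.230,.03],21)
for c in ['wrist','scene']:
    p=env.read_camera(c); cv2.imwrite('pics/%s_3.png'%c,p['color'][:,:,::-1])
    if c=='scene': cv2.imwrite('pics/scene_3.png',cv2.resize(p['color'][60:220,200:390],None,fx=4,fy=4)[:,:,::-1])
"
```

```text
clock 4.15 pos [0.4509 0.2359 0.0734] shares [-0.051 -0.073  0.542] jawaz 20.89 F [-0.5  0.1  0.2] w 1.003
turn -0.0003
```

View pics/wrist_3.png

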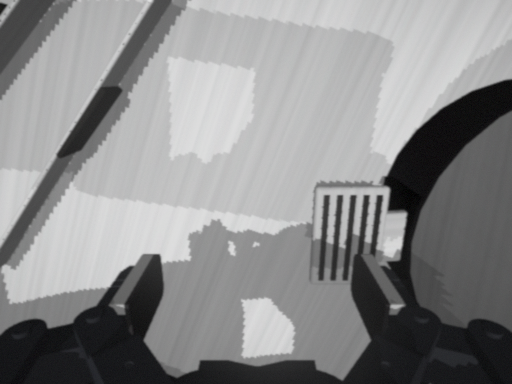

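View pics/scene_3.png

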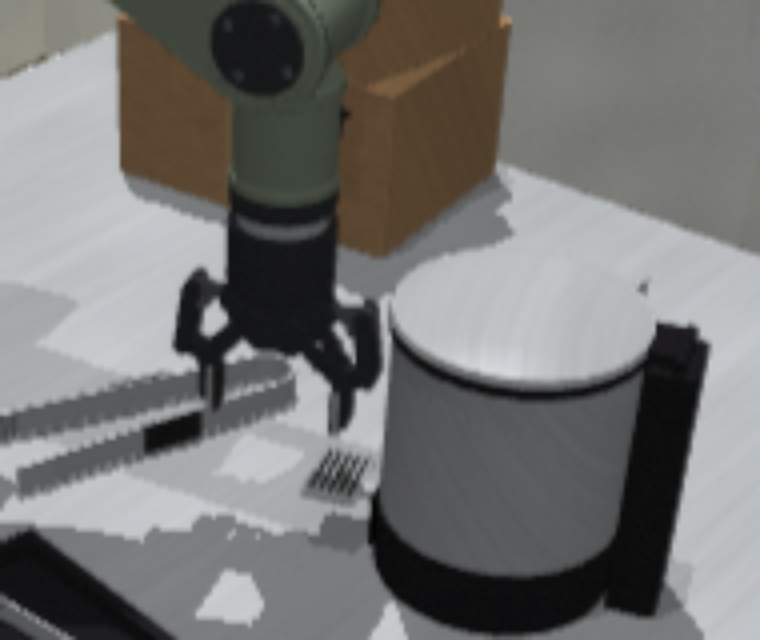

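```bash
python3 -c "
from h import *
s=env.get_state(); p=env.read_camera('wrist')
for q in [(.011,.043,.012),(-.011,.043,.012),(.011,.05,.012),(0,.05,.025),(0,.048,.02)]:
    X=s['position']+s['tool_rot']@np.array(q); print(q,np.round(X,4),np.round(proj(p,X),1))
for uv in [(317,185),(389,185),(384,280),(311,280)]: print(np.round(onz(p,*uv,.05),4))
t=env.read_camera('top'); cv2.imwrite('pics/t3.png',cv2.resize(t['color'][110:290,120:260],None,fx=4,fy=3.3)[:,:,::-1])
"
```

```text
(0.011, 0.043, 0.012) [0.487  0.2613 0.0613] [340.7 227.2]
(-0.011, 0.043, 0.012) [0.4949 0.2408 0.0613] [337.3 265.2]
(0.011, 0.05, 0.012) [0.4936 0.2638 0.0613] [354.5 227.2]
(0, 0.05, 0.025) [0.4975 0.2535 0.0483] [346.1 235.3]
(0, 0.048, 0.02) [0.4956 0.2528 0.0533] [344.7 239.5]
[0.4698 0.275  0.05  ]
[0.5049 0.2884 0.05  ]
[0.5296 0.2362 0.05  ]
[0.4902 0.2212 0.05  ]
```

View pics/t3.png

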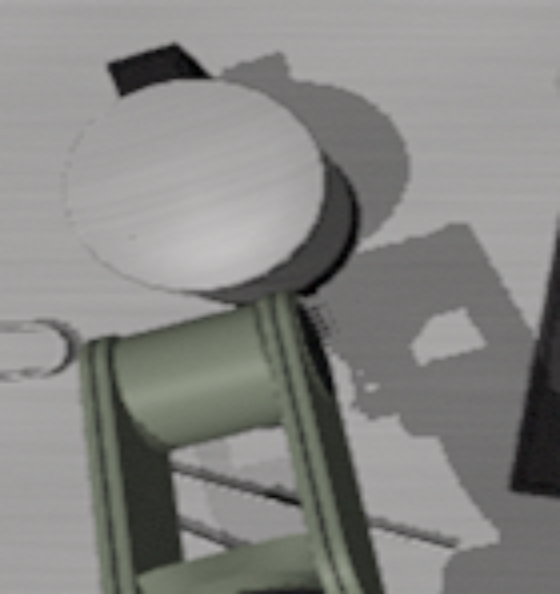

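```bash
python3 -c "
from h import *
s=env.get_state(); p=env.read_camera('wrist')
for z in (.012,0,-.01,-.02):
  for y in (.0425,.05):
    X=s['position']+s['tool_rot']@np.array([.011,y,z]); print(z,y,np.round(proj(p,X),1))
a=p['color'][230:384,60:480]; cv2.imwrite('pics/w4.png',cv2.convertScaleAbs(cv2.resize(a,None,fx=1.9,fy=3),alpha=2.5)[:,:,::-1])
"
```

```text
0.012 0.0425 [339.8 227.2]
0.012 0.05 [354.6 227.2]
0 0.0425 [345.8 238. ]
0 0.05 [361.7 238. ]
-0.01 0.0425 [351.6 248.2]
-0.01 0.05 [368.5 248.2]
-0.02 0.0425 [358.2 259.8]
-0.02 0.05 [376.2 259.8]
```

View pics/w4.png

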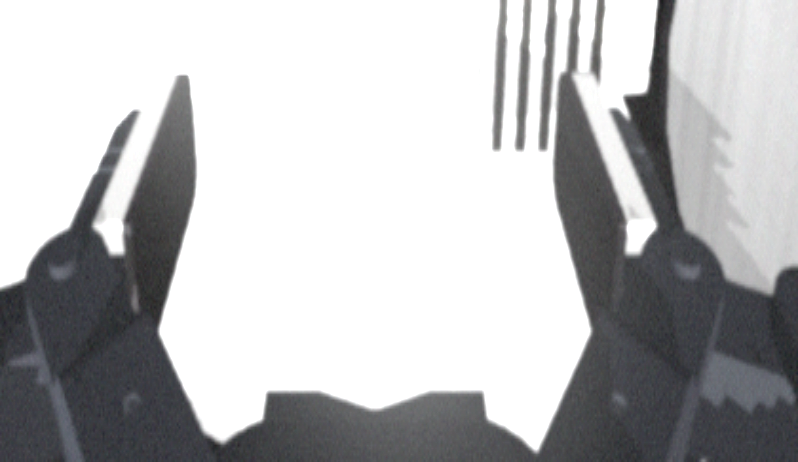

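```bash
python3 -c "
from h import *
s=env.get_state(); p=env.read_camera('scene')
for z in (.02,.01,0,-.01,-.02):
  print(z,[np.round(proj(p,s['position']+s['tool_rot']@np.array([0,y,z])),1) for y in (.047,-.047)])
cv2.imwrite('pics/s4.png',cv2.resize(p['color'][120:200,230:330],None,fx=7,fy=7,interpolation=2)[:,:,::-1])
"
```

```text
0.02 [array([283.2, 176.6]), array([252.7, 170.2])]
0.01 [array([283.3, 173.8]), array([252.7, 167.3])]
0 [array([283.5, 170.9]), array([252.8, 164.5])]
-0.01 [array([283.7, 168. ]), array([252.8, 161.6])]
-0.02 [array([283.9, 165.1]), array([252.9, 158.7])]
```

View pics/s4.png

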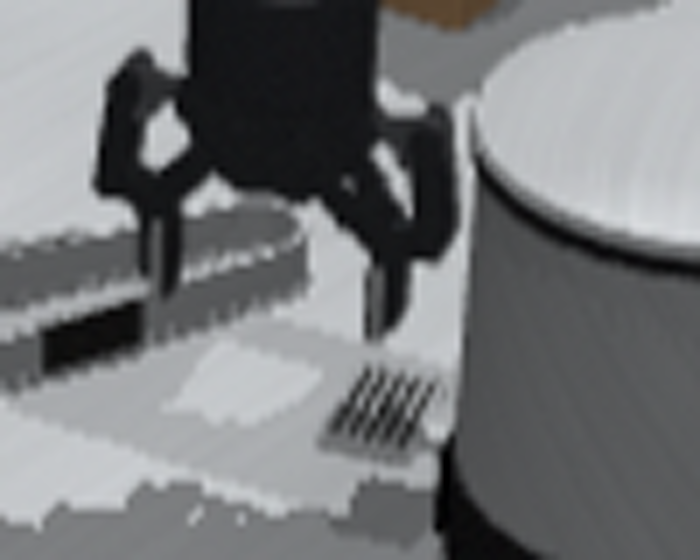

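Request:
apply_moves(motion=[[1,0,0,0.06,0],[1,0,0,0.12,0],[1,0,0,0.18,0],[1,0,0,0.22,0],[1,0,0,0.26,0],[1,0,0,0.3,0],[1,0,0,0.3,0]])

```text
clock: 5.15
position: [0.45, 0.2355, 0.0482]
tool_rot: [[-0.356, 0.934, -0.001], [0.934, 0.356, -0.0], [0.0, -0.001, -1.0]]
contact_force: [0.3, 0.5, 0.5]
grip_width: 1.001
```

```bash
python3 -c "
from h import *
plan([.447,.230,.03],21)
p=env.read_camera('scene')
cv2.imwrite('pics/s5.png',cv2.resize(p['color'][120:200,230:330],None,fx=7,fy=7,interpolation=2)[:,:,::-1])
p=env.read_camera('wrist')
cv2.imwrite('pics/w5.png',p['color'][:,:,::-1])
"
```

```text
clock 5.15 pos [0.45   0.2355 0.0482] shares [-0.05  -0.059  0.228] jawaz 20.87 F [0.3 0.5 0.5] w 1.001
turn -0.0004
```

View pics/s5.png

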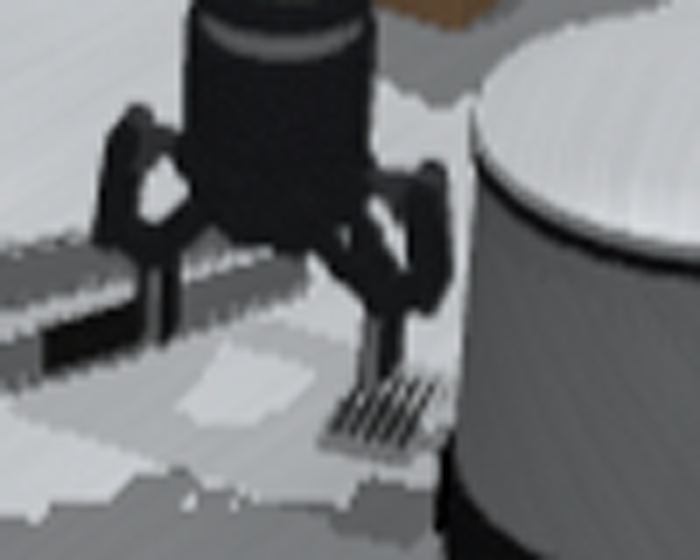

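View pics/w5.png

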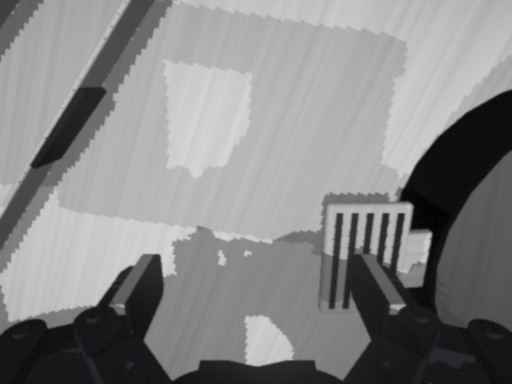

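Request:
apply_moves(motion=[[1,0,0,0.03,0],[1,0,0,0.06,0],[1,0,0,0.09,0],[1,0,0,0.12,0],[1,0,0,0.15,0],[1,0,0,0.18,0]])

```text
clock: 5.85
position: [0.4501, 0.2355, 0.0353]
tool_rot: [[-0.357, 0.934, -0.001], [0.934, 0.357, -0.001], [-0.0, -0.001, -1.0]]
contact_force: [-7.7, -3.3, 17.6]
grip_width: 0.999
```

Request:
apply_moves(motion=[[1,0,0,0.03,0],[1,0,0,0.06,0],[1,0,0,0.09,0],[1,0,0,0.12,0]])

```text
clock: 6.25
position: [0.4493, 0.2352, 0.0255]
tool_rot: [[-0.357, 0.934, -0.002], [0.934, 0.357, -0.001], [-0.0, -0.003, -1.0]]
contact_force: [-6.3, -2.6, 9.6]
grip_width: 0.999
```

Request:
apply_moves(motion=[[1,0,0,0.03,0],[1,0,0,0.06,0],[1,0,0,0.09,0],[1,0,0,0.12,0],[1,0,0,0.15,0]])

```text
clock: 6.75
position: [0.4492, 0.2351, 0.013]
tool_rot: [[-0.357, 0.934, -0.003], [0.934, 0.357, -0.001], [-0.0, -0.003, -1.0]]
contact_force: [-5.4, -2.3, 8.6]
grip_width: 1.0
```

Request:
apply_moves(motion=[[1,0,0,0.03,0],[1,0,0,0.06,0],[1,0,0,0.08,0]])

```text
clock: 7.05
position: [0.4495, 0.2353, 0.0066]
tool_rot: [[-0.356, 0.934, -0.002], [0.934, 0.356, -0.001], [-0.0, -0.002, -1.0]]
contact_force: [-4.0, -1.5, 7.2]
grip_width: 1.003
```

```bash
python3 -c "
from h import *
plan([.447,.230,.0],21)
p=env.read_camera('scene')
cv2.imwrite('pics/s6.png',cv2.resize(p['color'][40:220,200:400],None,fx=3.5,fy=3.3,interpolation=2)[:,:,::-1])
"
```

```text
clock 7.05 pos [0.4495 0.2353 0.0066] shares [-0.05  -0.053  0.083] jawaz 20.88 F [-4.  -1.5  7.2] w 1.003
turn -0.0003
```

View pics/s6.png

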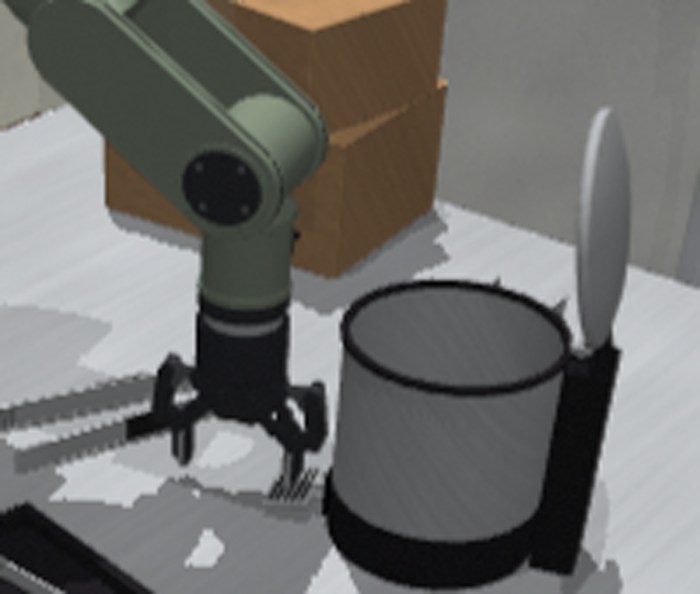

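Lid is near upright. Continuing gently to the stop.

Request:
apply_moves(motion=[[1,0,0,0.02,0],[1,0,0,0.04,0],[1,0,0,0.05,0]])

```text
clock: 7.4
position: [0.4499, 0.2354, 0.0027]
tool_rot: [[-0.357, 0.934, -0.001], [0.934, 0.357, -0.001], [-0.0, -0.001, -1.0]]
contact_force: [-2.8, -1.6, 5.1]
grip_width: 0.994
```

Request:
apply_moves(motion=[[1,0,0,0.015,0],[1,0,0,0.03,0]])

```text
clock: 7.6
position: [0.4501, 0.2355, 0.0007]
tool_rot: [[-0.357, 0.934, -0.001], [0.934, 0.357, -0.0], [-0.0, -0.001, -1.0]]
contact_force: [-4.6, -1.7, 12.9]
grip_width: 0.997
```

Request:
apply_moves(motion=[[1,0,0,0.01,0],[1,0,0,0.012,0]])

```text
clock: 7.8
position: [0.4502, 0.2355, 0.0003]
tool_rot: [[-0.357, 0.934, -0.001], [0.934, 0.357, -0.0], [-0.0, -0.001, -1.0]]
contact_force: [-6.4, -2.7, 13.3]
grip_width: 1.0
```

Request:
apply_moves(motion=[[1,0,0,0.01,0],[1,0,0,0.018,0],[1,0,0,0.018,0]])

```text
clock: 8.1
position: [0.4504, 0.2356, -0.0006]
tool_rot: [[-0.357, 0.934, -0.0], [0.934, 0.357, -0.0], [-0.0, -0.0, -1.0]]
contact_force: [-7.8, -3.3, 16.1]
grip_width: 0.996
```

```bash
python3 -c "
from h import *
plan([.447,.230,.0],21)
p=env.read_camera('scene')
cv2.imwrite('pics/s7.png',cv2.resize(p['color'][40:220,200:400],None,fx=3.5,fy=3.3,interpolation=2)[:,:,::-1])
"
```

```text
clock 8.10 pos [ 0.4504  0.2356 -0.0006] shares [-0.05  -0.064 -0.008] jawaz 20.90 F [-7.8 -3.3 16.1] w 0.996
turn -0.0003
```

View pics/s7.png

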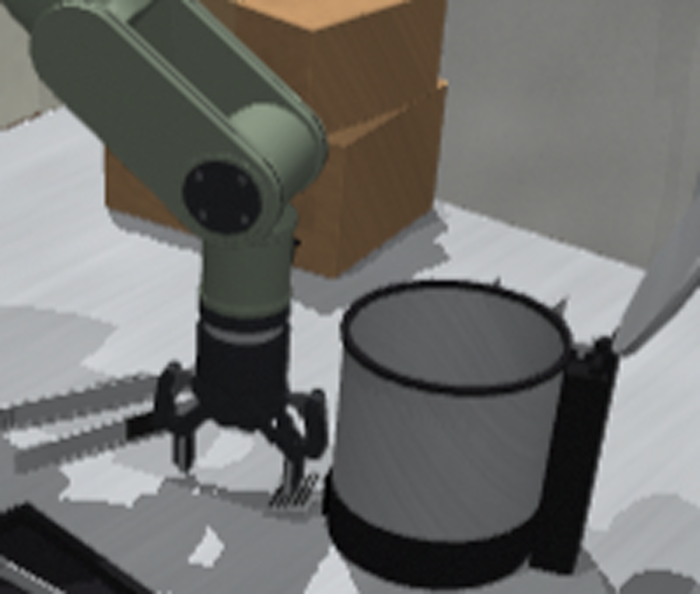

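Request:
apply_moves(motion=[[1,0,0,0.015,0],[1,0,0,0.025,0],[1,0,0,0.025,0],[1,0,0,0.025,0]])

```text
clock: 8.55
position: [0.4506, 0.2357, -0.0018]
tool_rot: [[-0.357, 0.934, 0.0], [0.934, 0.357, -0.0], [-0.0, -0.0, -1.0]]
contact_force: [-9.6, -4.2, 24.2]
grip_width: 1.002
```

Request:
apply_moves(motion=[[1,0,0,-0.05,0],[1,0,0,-0.15,0],[1,0,0,-0.25,0],[1,0,0,-0.35,0],[1,0,0,-0.45,0],[1,0,0,-0.55,0],[1,0,0,-0.8,0],[1,0,0,-1,0]])

```text
clock: 9.35
position: [0.4514, 0.236, 0.0766]
tool_rot: [[-0.356, 0.934, 0.002], [0.934, 0.356, 0.001], [0.0, 0.002, -1.0]]
contact_force: [0.6, -0.3, 0.0]
grip_width: 1.0
```

Request:
apply_moves(motion=[[1,0,0,-0.5,0],[1,0,0,-1,0],[1,0,0,-1,0]])

```text
clock: 9.65
position: [0.4561, 0.2375, 0.1626]
tool_rot: [[-0.356, 0.934, 0.015], [0.934, 0.356, 0.005], [-0.001, 0.016, -1.0]]
contact_force: [1.4, -0.3, 0.2]
grip_width: 0.999
```

```bash
python3 -c "
from h import *
plan([.464,-.012,.20],85.5)
p=env.read_camera('scene')
cv2.imwrite('pics/s8.png',p['color'][:,:,::-1])
"
```

```text
clock 9.65 pos [0.4561 0.2375 0.1626] shares [-2.95  -1.012 -0.482] jawaz 20.88 F [ 1.4 -0.3  0.2] w 0.999
turn -0.1795
```

View pics/s8.png

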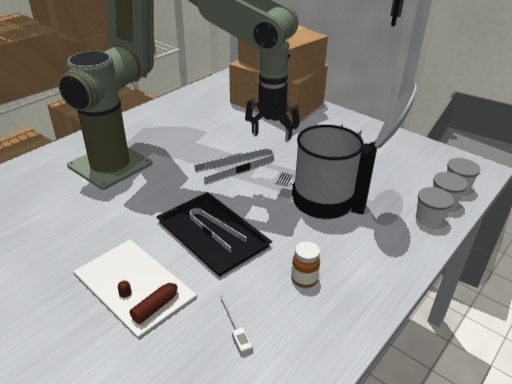

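Request:
apply_moves(motion=[[1,-0.5,-0.2,0,-0.02],[1,-1,-0.35,0,-0.045],[1,-1,-0.35,0,-0.065],[1,-1,-0.35,0,-0.09],[1,-1,-0.35,0,-0.11],[1,-1,-0.35,0,-0.135],[0.4,-1,-0.35,0,-0.155],[0.4,-1,-0.35,0,-0.18],[0.4,-1,-0.35,0,-0.18]])

```text
clock: 10.6
position: [0.4522, 0.1508, 0.1543]
tool_rot: [[-0.997, 0.075, -0.002], [0.075, 0.997, -0.0], [0.002, -0.0, -1.0]]
contact_force: [0.4, -0.0, -0.6]
grip_width: 0.703
```

```bash
python3 -c "
from h import *
plan([.464,-.012,.16],85.5)
print(env.get_state()['qpos'])
"
```

```text
clock 10.60 pos [0.4522 0.1508 0.1543] shares [-0.3   -2.018 -0.071] jawaz 85.68 F [ 0.4 -0.  -0.6] w 0.703
turn 0.0005
[ 8.02014532e+00  4.65955977e+00  1.06405673e+02  3.58232759e-03
  6.90273330e+01 -7.76565495e+01]
```

Request:
apply_moves(motion=[[0.4,-0.1,-0.5,0,0],[0.4,-0.2,-1,0,0]])

```text
clock: 10.8
position: [0.4624, 0.0699, 0.1548]
tool_rot: [[-0.997, 0.075, -0.0], [0.075, 0.997, 0.0], [0.0, 0.0, -1.0]]
contact_force: [0.7, -0.0, 0.7]
grip_width: 0.698
```

Request:
apply_moves(motion=[[0.4,0,-0.5,0,0],[0.4,-0.1,-1,0,0],[0.4,-0.1,-1,0,0]])

```text
clock: 11.1
position: [0.4652, -0.0145, 0.1553]
tool_rot: [[-0.996, 0.084, 0.001], [0.084, 0.996, -0.002], [-0.001, -0.002, -1.0]]
contact_force: [-0.2, -0.5, 0.1]
grip_width: 0.696
```

```bash
python3 -c "
from h import *
plan([.464,-.012,.1],85.5)
p=env.read_camera('wrist'); cv2.imwrite('pics/w9.png',p['color'][:,:,::-1])
for q in [(.464,-.012,.013),(.549,-.019,.013),(.376,-.005,.013)]: print(proj(p,q))
p=env.read_camera('scene')
cv2.imwrite('pics/s9.png',cv2.resize(p['color'][100:280,140:340],None,fx=3.5,fy=3.3,interpolation=2)[:,:,::-1])
"
```

```text
clock 11.10 pos [ 0.4652 -0.0145  0.1553] shares [0.018 0.032 0.691] jawaz 85.17 F [-0.2 -0.5  0.1] w 0.696
turn -0.0009
(np.float64(259.4502245196091), np.float64(174.3818161163926))
(np.float64(259.3647542743527), np.float64(258.84823476581914))
(np.float64(259.2512459859217), np.float64(68.7454558924317))
```

View pics/w9.png

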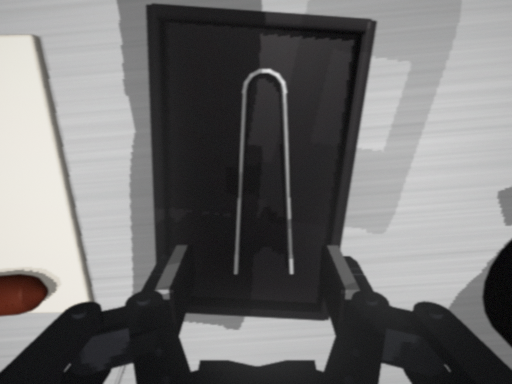

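View pics/s9.png

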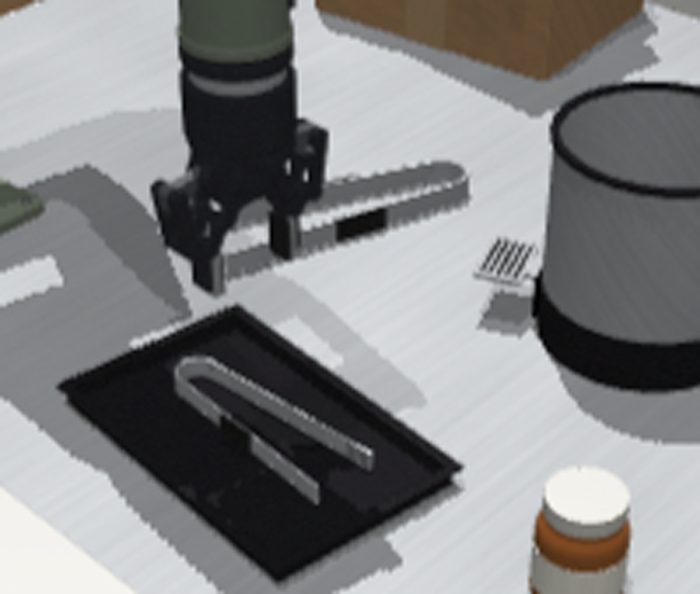

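```bash
python3 -c "
from h import *
s=env.get_state()
p=env.read_camera('wrist')
A=[onz(p,u,v,.018)[:2] for u,v in [(236,273),(291,273),(265,70)]]
m=(A[0]+A[1])/2; d=m-A[2]; print(A,m,np.linalg.norm(d),np.degrees(np.arctan2(d[1],d[0])), 'grip',m-d/np.linalg.norm(d)*.096)
for z in (.02,.01,0,-.01): print(z,[np.round(proj(p,s['position']+s['tool_rot']@np.array([.011,y,z])),1) for y in (.030,-.030)])
q=env.read_camera('scene')
for z in (.02,.01,0,-.01): print(z,[np.round(proj(q,s['position']+s['tool_rot']@np.array([0,y,z])),1) for y in (.033,-.033)])
print([(140+u/3.5,100+v/3.3) for u,v in [(286,258),(213,293)]])
"
```

```text
[array([ 0.55851964, -0.03833649]), array([0.56278004, 0.01478854]), array([0.37637756, 0.00292028])] [ 0.56064984 -0.01177397] 0.18485723284182454 -4.55923742081413 grip [ 0.46495362 -0.00414296]
0.02 [array([312.8, 219.9]), array([199.6, 219.9])]
0.01 [array([316., 228.]), array([196.3, 227.9])]
0 [array([319.6, 237. ]), array([192.6, 236.9])]
-0.01 [array([323.6, 247.2]), array([188.4, 247.1])]
0.02 [array([220.7, 184.8]), array([200.7, 195.7])]
0.01 [array([220.6, 181.6]), array([200.5, 192.5])]
0 [array([220.5, 178.4]), array([200.3, 189.2])]
-0.01 [array([220.4, 175.1]), array([200.1, 185.9])]
[(221.71428571428572, 178.1818181818182), (200.85714285714286, 188.7878787878788)]
```

Request:
apply_moves(motion=[[0.7,0,0.12,0.3,-0.001],[0.7,0,0.12,0.7,-0.001],[0.7,0,0.12,1,-0.001],[0.7,0,0.12,1,-0.001]])

```text
clock: 11.7
position: [0.4615, 0.0013, 0.0721]
tool_rot: [[-0.998, 0.067, -0.009], [0.067, 0.998, 0.002], [0.009, 0.001, -1.0]]
contact_force: [-0.8, -0.3, 0.8]
grip_width: 0.849
```

```bash
python3 -c "
from h import *
plan([.465,-.005,.02],85.45)
p=env.read_camera('wrist'); cv2.imwrite('pics/w10.png',p['color'][:,:,::-1])
"
```

```text
clock 11.70 pos [0.4615 0.0013 0.0721] shares [-0.055 -0.077  0.65 ] jawaz 86.14 F [-0.8 -0.3  0.8] w 0.849
turn 0.0019
```

View pics/w10.png

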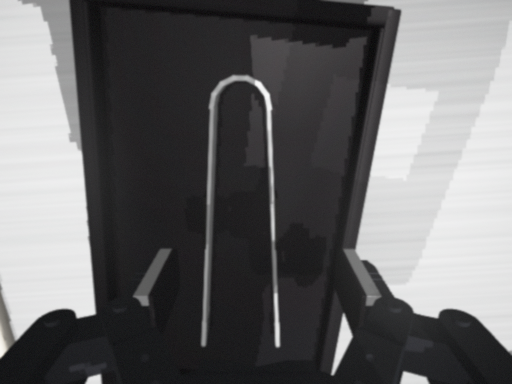

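```bash
python3 -c "
from h import *
s=env.get_state();print(s['position'],s['joint_vel'])
p=env.read_camera('wrist')
for z in (.018,.022):
  A=[onz(p,u,v,z)[:2] for u,v in [(205,346),(277,346),(240,76)]]
  m=(A[0]+A[1])/2; d=m-A[2]; print(m,np.linalg.norm(d),np.degrees(np.arctan2(d[1],d[0])), 'grip',m-d/np.linalg.norm(d)*.096)
plan([.465,-.007,.02],85.45)
"
```

```text
[0.463372   0.00078219 0.07401052] [-0.59124075 -2.21161716 -2.73335566  0.03489327  0.05024395 -0.29295109]
[ 0.56883558 -0.017714  ] 0.19016217360257165 -4.522827824260379 grip [ 0.47313452 -0.0101438 ]
[ 0.56506267 -0.01722438] 0.1863049430636247 -4.522827824260381 grip [ 0.46936161 -0.00965418]
clock 11.80 pos [4.651e-01 2.000e-04 7.550e-02] shares [-0.006 -0.09   0.694] jawaz 86.12 F [-0.2  0.   0.4] w 0.854
turn 0.0019
```

Request:
apply_moves(motion=[[0.7,-0.04,-0.1,0.15,0.002],[0.7,-0.04,-0.1,0.3,0.002],[0.7,-0.04,-0.1,0.45,0.002],[0.7,-0.04,-0.1,0.5,0.002],[0.7,-0.04,-0.1,0.5,0.002],[0.7,-0.04,-0.1,0.5,0.002]])

```text
clock: 12.4
position: [0.468, -0.0091, 0.0355]
tool_rot: [[-0.997, 0.082, -0.0], [0.082, 0.997, 0.0], [0.0, 0.0, -1.0]]
contact_force: [0.0, -0.0, -0.7]
grip_width: 0.849
```

```bash
python3 -c "
from h import *
plan([.468,-.008,.02],85.45)
p=env.read_camera('wrist'); cv2.imwrite('pics/w11.png',p['color'][:,:,::-1])
p=env.read_camera('scene')
cv2.imwrite('pics/s11.png',cv2.resize(p['color'][150:290,140:290],None,fx=5,fy=4.2,interpolation=2)[:,:,::-1])
plan([.468,-.008,.02],85.45)
"
```

```text
clock 12.40 pos [ 0.468  -0.0091  0.0355] shares [0.001 0.014 0.194] jawaz 85.31 F [ 0.  -0.  -0.7] w 0.849
turn -0.0004
clock 12.50 pos [ 0.4684 -0.0092  0.036 ] shares [0.007 0.014 0.199] jawaz 85.32 F [ 1.  -0.6  0.5] w 0.852
turn -0.0004
```

View pics/w11.png

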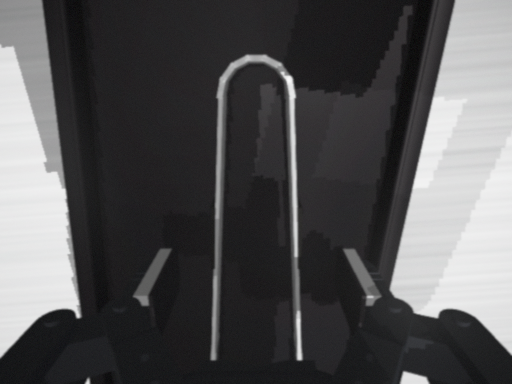

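View pics/s11.png

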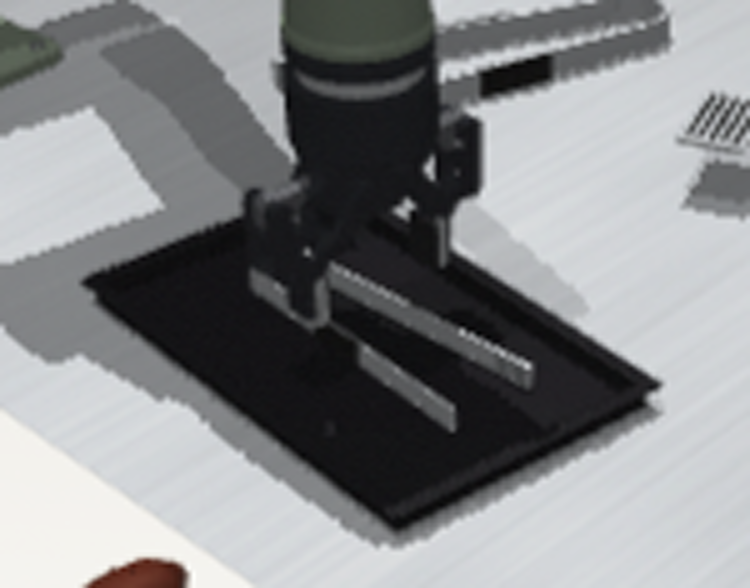

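```bash
python3 -c "
from h import *
p=env.read_camera('scene')
for x in (.45,.46,.468,.476): print(x,proj(p,[x,-.0315-(x-.468)*.08,.013]))
print(onz(p,207.3,231.5,.013))
"
```

```text
0.45 (np.float64(203.65791676168092), np.float64(228.41350962632788))
0.46 (np.float64(206.14029247018297), np.float64(230.21570639520132))
0.468 (np.float64(208.1418332139431), np.float64(231.66881852839646))
0.476 (np.float64(210.1574350445429), np.float64(233.13213896534768))
[ 0.46587756 -0.03247727  0.013     ]
```

Request:
apply_moves(motion=[[0.7,0,0.01,0.1,0],[0.7,0,0.01,0.2,0],[0.7,0,0.01,0.28,0],[0.3,0,0.01,0.28,0],[0.3,0,0.01,0.28,0],[0.3,0,0.01,0.28,0]])

```text
clock: 13.15
position: [0.4682, -0.0084, 0.0133]
tool_rot: [[-0.997, 0.082, 0.0], [0.082, 0.997, -0.0], [-0.0, -0.0, -1.0]]
contact_force: [-1.1, 0.1, 0.3]
grip_width: 0.645
```

```bash
python3 -c "
from h import *
plan([.468,-.008,.01],85.45)
p=env.read_camera('wrist'); cv2.imwrite('pics/w12.png',p['color'][:,:,::-1])
p=env.read_camera('scene')
cv2.imwrite('pics/s12.png',cv2.resize(p['color'][150:290,140:290],None,fx=5,fy=4.2,interpolation=2)[:,:,::-1])
"
```

```text
clock 13.15 pos [ 0.4682 -0.0084  0.0133] shares [0.003 0.004 0.041] jawaz 85.31 F [-1.1  0.1  0.3] w 0.645
turn -0.0004
```

View pics/w12.png

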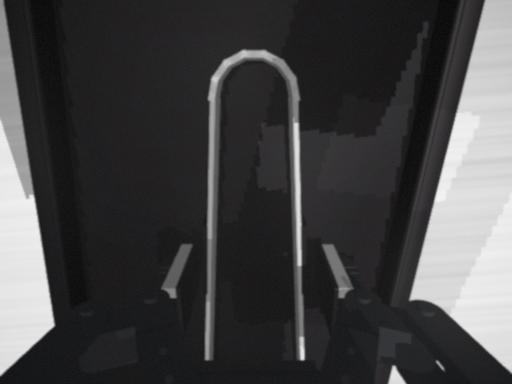

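View pics/s12.png

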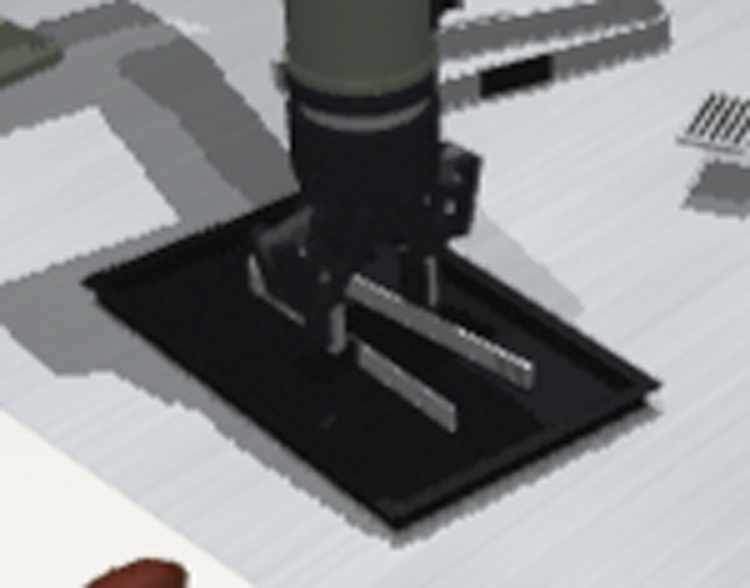

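```bash
python3 -c "
from h import *
p=env.read_camera('scene')
for z in (0,.005,.01,.015,.02): print(z,proj(p,[.468,-.036,z]),proj(p,[.468,-.044,z]), proj(p,[.479,-.036,z]))
"
```

```text
0 (np.float64(207.13642769430396), np.float64(236.24361372495957)) (np.float64(204.9756178049661), np.float64(237.78178746496292)) (np.float64(210.13239384934715), np.float64(238.10229563815193))
0.005 (np.float64(207.05575703027964), np.float64(234.81910078110138)) (np.float64(204.88952606066596), np.float64(236.3553259889605)) (np.float64(210.05844999278747), np.float64(236.67591497891726))
0.01 (np.float64(206.97470578754505), np.float64(233.38786743515516)) (np.float64(204.80302656727662), np.float64(234.9221084834186)) (np.float64(209.9841557556143), np.float64(235.24277546027565))
0.015 (np.float64(206.89327126655718), np.float64(231.94986601757478)) (np.float64(204.71611642114038), np.float64(233.48208683738346)) (np.float64(209.90950864151213), np.float64(233.8028289281783))
0.02 (np.float64(206.8114507421811), np.float64(230.5050484069023)) (np.float64(204.6287926909638), np.float64(232.03521248200474)) (np.float64(209.83450613039548), np.float64(232.35602677005073))
```

Request:
apply_moves(motion=[[0.3,0,0,0.03,0],[0.3,0,0,0.06,0],[0.08,0,0,0.06,0],[0.08,0,0,0.06,0],[0.08,0,0,0.06,0],[0.08,0,0,0.06,0]], squeeze=20)

```text
clock: 13.9
position: [0.468, -0.0083, 0.0083]
tool_rot: [[-0.997, 0.082, -0.0], [0.082, 0.997, 0.0], [0.0, 0.0, -1.0]]
contact_force: [-0.1, 0.2, -0.4]
grip_width: 0.54
```

```bash
python3 -c "
from h import *
plan([.468,-.008,.01],85.45)
p=env.read_camera('wrist'); cv2.imwrite('pics/w13.png',p['color'][:,:,::-1])
"
```

```text
clock 13.90 pos [ 0.468  -0.0083  0.0083] shares [ 0.     0.004 -0.021] jawaz 85.32 F [-0.1  0.2 -0.4] w 0.54
turn -0.0004
```

View pics/w13.png

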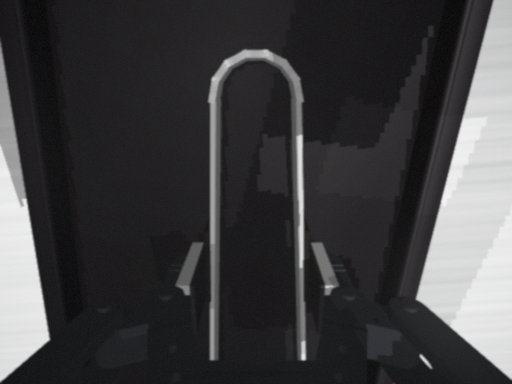

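Request:
apply_moves(motion=[[0.05,0,0,0,0],[0.05,0,0,0,0],[0.05,0,0,-0.1,0],[0.05,0,0,-0.25,0],[0.05,0,0,-0.4,0],[0.05,0,0,-0.4,0],[0.05,0,0,-0.4,0]])

```text
clock: 14.65
position: [0.4688, -0.0085, 0.0413]
tool_rot: [[-0.997, 0.082, 0.002], [0.082, 0.997, -0.0], [-0.002, -0.0, -1.0]]
contact_force: [-0.2, 0.5, -1.3]
grip_width: 0.526
```

```bash
python3 -c "
from h import *
plan([.468,-.008,.01],85.45)
p=env.read_camera('wrist'); cv2.imwrite('pics/w14.png',p['color'][:,:,::-1])
p=env.read_camera('scene')
cv2.imwrite('pics/s14.png',cv2.resize(p['color'][150:290,140:290],None,fx=5,fy=4.2,interpolation=2)[:,:,::-1])
"
```

```text
clock 14.65 pos [ 0.4688 -0.0085  0.0413] shares [0.011 0.005 0.391] jawaz 85.32 F [-0.2  0.5 -1.3] w 0.526
turn -0.0004
```

View pics/w14.png

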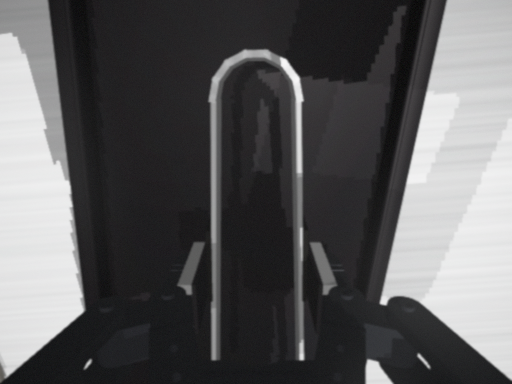

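View pics/s14.png

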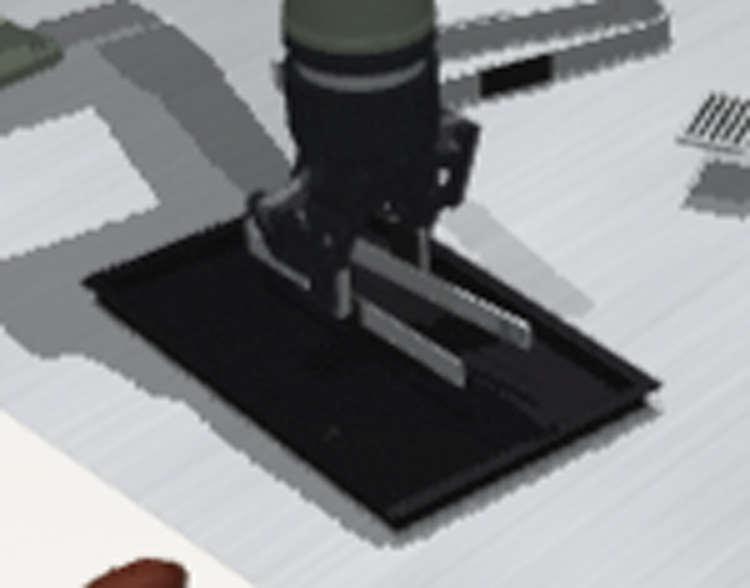

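Request:
apply_moves(motion=[[0.05,0,0,-0.3,0],[0.05,0.1,-0.2,-0.6,0],[0.05,0.2,-0.5,-0.9,0],[0.05,0.3,-0.8,-1,0],[0.05,0.4,-1,-1,0]])

```text
clock: 15.25
position: [0.4304, -0.087, 0.1219]
tool_rot: [[-0.997, 0.082, 0.003], [0.082, 0.997, -0.002], [-0.003, -0.001, -1.0]]
contact_force: [0.4, 0.1, -1.4]
grip_width: 0.529
```

Request:
apply_moves(motion=[[0.05,0.1,-0.4,0,0],[0.05,0.2,-0.8,0,0],[0.05,0.3,-1,0,0]])

```text
clock: 15.55
position: [0.3985, -0.165, 0.1201]
tool_rot: [[-0.997, 0.083, -0.0], [0.083, 0.997, -0.001], [0.0, -0.001, -1.0]]
contact_force: [-0.2, 1.1, -0.3]
grip_width: 0.528
```

Request:
apply_moves(motion=[[0.05,0.1,-0.4,0,0],[0.05,0.1,-0.8,0,0],[0.05,0.1,-1,0,0],[0.05,0.1,-1,0,0],[0.05,0.1,-1,0,0]])

```text
clock: 16.05
position: [0.3844, -0.2415, 0.1198]
tool_rot: [[-0.997, 0.082, -0.001], [0.082, 0.997, 0.002], [0.001, 0.002, -1.0]]
contact_force: [0.4, 0.8, -0.9]
grip_width: 0.52
```

```bash
python3 -c "
from h import *
plan([.388,-.298,.12],85.45)
p=env.read_camera('wrist'); cv2.imwrite('pics/w15.png',p['color'][:,:,::-1])
print(proj(p,[.473,-.305,.0295]))
p=env.read_camera('scene'); cv2.imwrite('pics/s15.png',p['color'][:,:,::-1])
"
```

```text
clock 16.05 pos [ 0.3844 -0.2415  0.1198] shares [-0.103 -0.7   -0.004] jawaz 85.28 F [ 0.4  0.8 -0.9] w 0.52
turn -0.0005
(np.float64(188.86499779120123), np.float64(301.5750365431886))
```

View pics/w15.png

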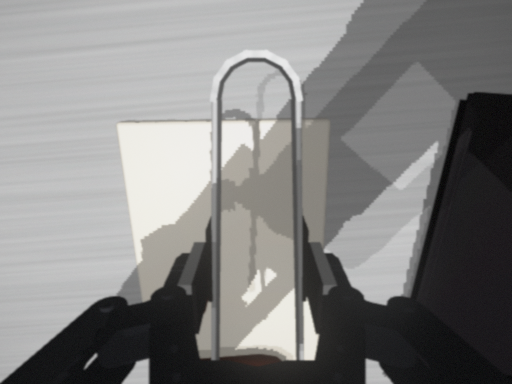

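View pics/s15.png

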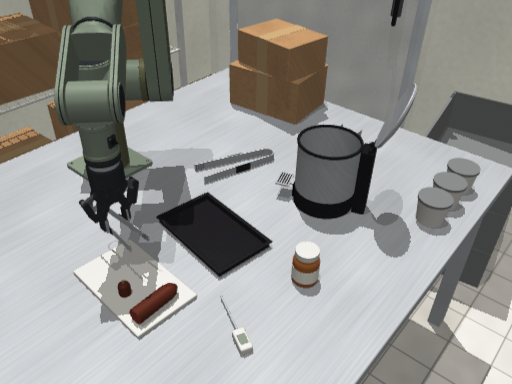

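Request:
apply_moves(motion=[[0.05,-0.05,-0.4,-0.2,0],[0.05,-0.08,-0.7,-0.4,0],[0.05,-0.08,-0.7,-0.4,0],[0.05,-0.08,-0.7,-0.4,0],[0.05,-0.08,-0.7,-0.4,0]])

```text
clock: 16.65
position: [0.386, -0.2966, 0.1513]
tool_rot: [[-0.997, 0.08, -0.002], [0.08, 0.997, 0.002], [0.002, 0.002, -1.0]]
contact_force: [-0.4, 0.8, -1.1]
grip_width: 0.526
```

```bash
python3 -c "
from h import *
plan([.388,-.298,.12],85.45)
p=env.read_camera('wrist'); cv2.imwrite('pics/w16.png',p['color'][:,:,::-1])
print(proj(p,[.473,-.305,.0295]),proj(p,[.473,-.305,.012]))
for r in env.cut_out('heel_mid',p): print(r['confidence'],r['rect'],ctr(r['pixels']))
"
```

```text
clock 16.65 pos [ 0.386  -0.2966  0.1513] shares [-0.028 -0.017  0.391] jawaz 85.39 F [-0.4  0.8 -1.1] w 0.526
turn -0.0002
(np.float64(254.58953438198506), np.float64(274.1870978661587)) (np.float64(254.666389601281), np.float64(264.1080514220099))
0.88 [241.4, 253.2, 27.0, 43.5] (np.float64(254.92257462686567), np.float64(273.4738805970149))
```

View pics/w16.png

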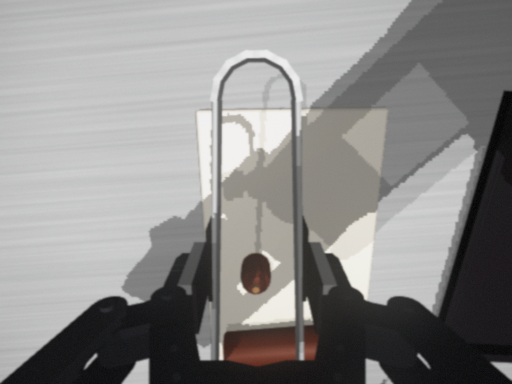

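Request:
apply_moves(motion=[[0.05,-0.02,-0.02,0.25,0],[0.05,-0.02,-0.02,0.5,0],[0.05,-0.02,-0.02,0.7,0],[0.05,-0.02,-0.02,0.9,0],[0.05,-0.02,-0.02,0.9,0],[0.05,-0.02,-0.02,0.9,0]])

```text
clock: 17.35
position: [0.3877, -0.2995, 0.08]
tool_rot: [[-0.997, 0.081, -0.001], [0.081, 0.997, 0.001], [0.001, 0.001, -1.0]]
contact_force: [0.5, -0.1, -0.2]
grip_width: 0.528
```

```bash
python3 -c "
from h import *
plan([.388,-.298,.024],85.45)
p=env.read_camera('wrist'); cv2.imwrite('pics/w17.png',p['color'][:,:,::-1])
p=env.read_camera('scene')
cv2.imwrite('pics/s17.png',cv2.resize(p['color'][180:330,60:210],None,fx=5,fy=4,interpolation=2)[:,:,::-1])
"
```

```text
clock 17.35 pos [ 0.3877 -0.2995  0.08  ] shares [-0.003  0.018  0.7  ] jawaz 85.35 F [ 0.5 -0.1 -0.2] w 0.528
turn -0.0003
```

View pics/s17.png

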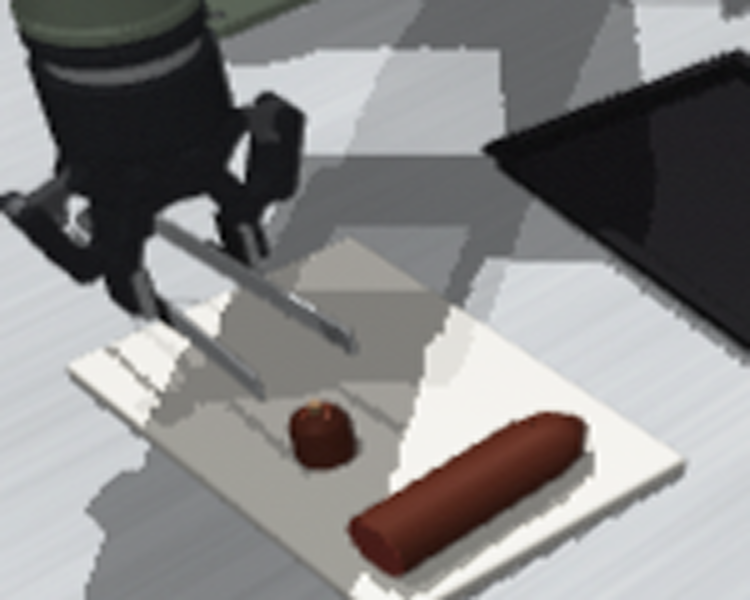

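Request:
apply_moves(motion=[[0.05,0,0.015,0.15,0],[0.05,0,0.015,0.3,0],[0.05,0,0.015,0.45,0],[0.05,0,0.015,0.58,0],[0.05,0,0.015,0.68,0],[0.05,0,0.015,0.68,0],[0.05,0,0.015,0.68,0]])

```text
clock: 18.15
position: [0.388, -0.2991, 0.0257]
tool_rot: [[-0.997, 0.082, -0.0], [0.082, 0.997, 0.0], [0.0, 0.0, -1.0]]
contact_force: [0.5, -0.3, -0.7]
grip_width: 0.524
```

```bash
python3 -c "
from h import *
plan([.388,-.298,.024],85.45)
p=env.read_camera('scene')
cv2.imwrite('pics/s18.png',cv2.resize(p['color'][180:330,60:210],None,fx=5,fy=4,interpolation=2)[:,:,::-1])
p=env.read_camera('top')
cv2.imwrite('pics/t18.png',cv2.resize(p['color'][170:280,310:420],None,fx=5,fy=5,interpolation=2)[:,:,::-1])
"
```

```text
clock 18.15 pos [ 0.388  -0.2991  0.0257] shares [0.001 0.014 0.021] jawaz 85.31 F [ 0.5 -0.3 -0.7] w 0.524
turn -0.0004
```

View pics/s18.png

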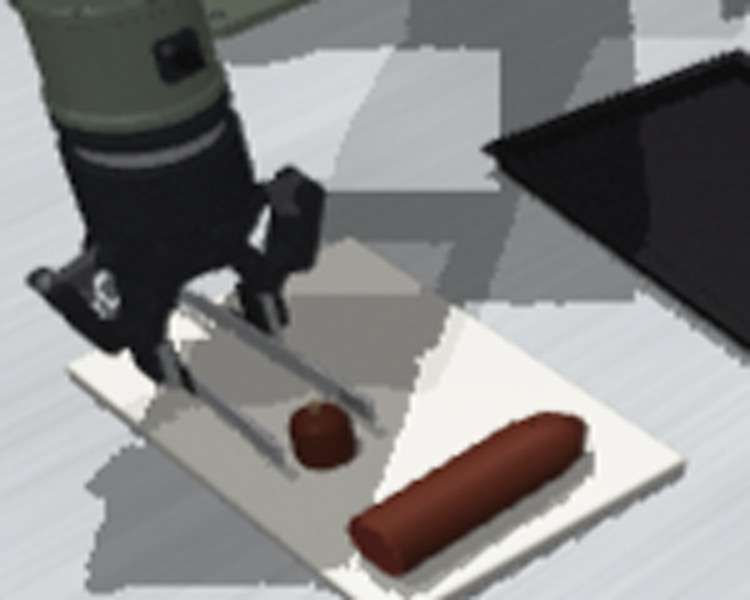

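View pics/t18.png

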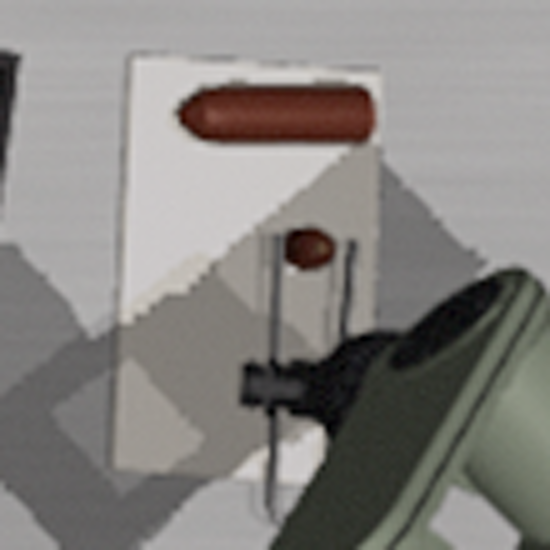

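```bash
python3 -c "
from h import *
p=env.read_camera('top'); s=env.read_camera('scene')
print(onz(p,365.8,217.4,.037),onz(p,380.4,218.4,.037),onz(p,371.8,219.6,.038))
c=lambda u,v:(60+u/5,180+v/4)
print(onz(s,*c(290,474),.025),onz(s,*c(380,430),.025),onz(s,*c(322,436),.0295))
"
```

```text
[ 0.47873331 -0.2859349   0.037     ] [ 0.47593764 -0.33105634  0.037     ] [ 0.47200954 -0.30397881  0.038     ]
[ 0.48568881 -0.33000293  0.025     ] [ 0.48993124 -0.28371881  0.025     ] [ 0.47768262 -0.30569399  0.0295    ]
```

Request:
apply_moves(motion=[[0.05,-0.04,0.03,0.01,0],[0.05,-0.04,0.03,0.01,0],[-0.02,-0.04,0.03,0.01,0],[-0.07,-0.04,0.03,0.01,0],[-0.12,-0.04,0.03,0.01,0],[-0.2,-0.04,0.03,0.01,0],[-0.25,-0.04,0.03,0.01,0],[-0.25,-0.04,0.03,0.01,0]], squeeze=20)

```text
clock: 19.15
position: [0.3914, -0.297, 0.0252]
tool_rot: [[-0.997, 0.082, 0.0], [0.082, 0.997, 0.0], [-0.0, 0.0, -1.0]]
contact_force: [0.7, -0.1, -0.4]
grip_width: 0.435
```

```bash
python3 -c "
from h import *
plan([.388,-.298,.024],85.45)
p=env.read_camera('scene')
cv2.imwrite('pics/s19.png',cv2.resize(p['color'][180:330,60:210],None,fx=5,fy=4,interpolation=2)[:,:,::-1])
"
```

```text
clock 19.15 pos [ 0.3914 -0.297   0.0252] shares [ 0.042 -0.016  0.015] jawaz 85.31 F [ 0.7 -0.1 -0.4] w 0.435
turn -0.0004
```

View pics/s19.png

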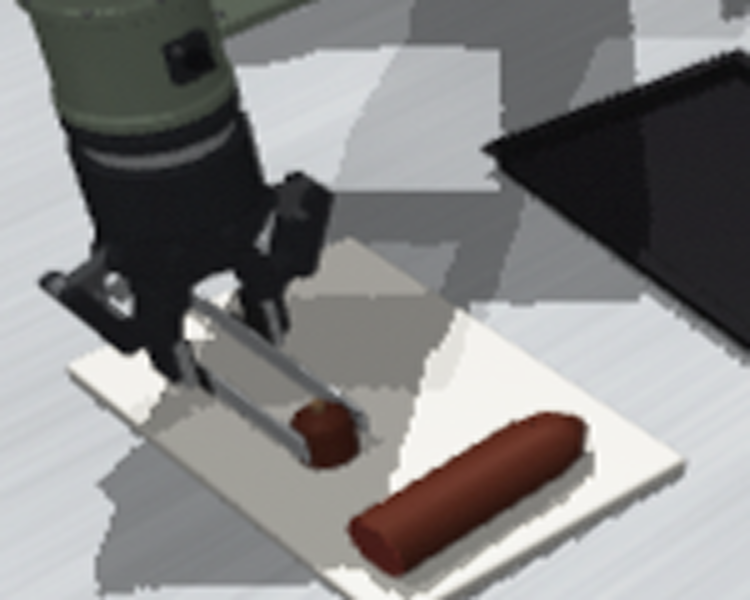

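Request:
apply_moves(motion=[[-0.25,0,0,-0.1,0],[-0.25,0,0,-0.25,0],[-0.25,0,0,-0.4,0],[-0.25,0,0,-0.6,0],[-0.25,0,0,-0.8,0],[-0.25,0,0,-1,0],[-0.25,0,0,-1,0],[-0.25,0,0,-1,0],[-0.25,0,0,-1,0]])

```text
clock: 20.1
position: [0.391, -0.2965, 0.1047]
tool_rot: [[-0.997, 0.082, -0.001], [0.082, 0.997, 0.001], [0.001, 0.001, -1.0]]
contact_force: [-0.2, -0.5, -0.8]
grip_width: 0.44
```

```bash
python3 -c "
from h import *
plan([.522,.298,.24],85.3)
p=env.read_camera('scene')
cv2.imwrite('pics/s20.png',cv2.resize(p['color'][150:330,50:210],None,fx=4.5,fy=3.3,interpolation=2)[:,:,::-1])
"
```

```text
clock 20.10 pos [ 0.391  -0.2965  0.1047] shares [-1.024  7.542 -1.687] jawaz 85.32 F [-0.2 -0.5 -0.8] w 0.44
turn 0.0
```

View pics/s20.png

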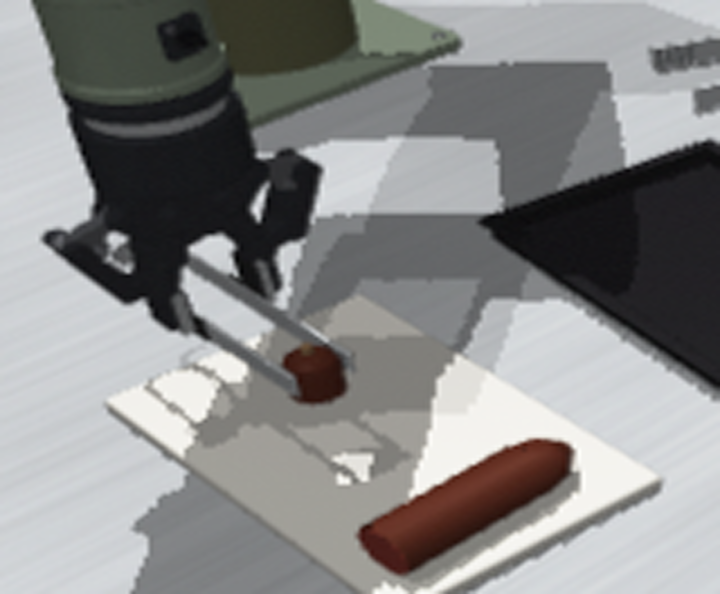

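Lifted off the board in the tongs and holding. Up, then across to the bin.

Request:
apply_moves(motion=[[-0.25,0,0.1,-0.3,0],[-0.25,-0.1,0.3,-0.6,0],[-0.25,-0.1,0.6,-0.9,0],[-0.25,-0.15,0.9,-1,0],[-0.25,-0.2,1,-1,0]])

```text
clock: 20.65
position: [0.4145, -0.2173, 0.1859]
tool_rot: [[-0.997, 0.08, 0.001], [0.08, 0.997, -0.0], [-0.001, -0.0, -1.0]]
contact_force: [0.2, 0.1, -1.5]
grip_width: 0.433
```

Request:
apply_moves(motion=[[-0.25,0,0.3,-0.3,0],[-0.25,0,0.65,-0.6,0],[-0.25,-0.1,1,-0.75,0]])

```text
clock: 20.95
position: [0.4284, -0.1393, 0.2457]
tool_rot: [[-0.997, 0.083, -0.0], [0.083, 0.997, -0.001], [-0.0, -0.001, -1.0]]
contact_force: [1.2, -0.1, -0.7]
grip_width: 0.433
```

Request:
apply_moves(motion=[[-0.25,0,0.4,0,0],[-0.25,0,0.8,0,0],[-0.25,-0.1,1,0,0]])

```text
clock: 21.25
position: [0.4418, -0.0583, 0.2436]
tool_rot: [[-0.997, 0.08, -0.003], [0.08, 0.997, 0.001], [0.003, 0.001, -1.0]]
contact_force: [-0.2, -0.3, -1.3]
grip_width: 0.436
```

Request:
apply_moves(motion=[[-0.25,0,0.4,0,0],[-0.25,0,0.8,0,0],[-0.25,-0.1,1,0,0]])

```text
clock: 21.55
position: [0.4563, 0.0206, 0.2434]
tool_rot: [[-0.997, 0.08, -0.004], [0.08, 0.997, 0.001], [0.004, 0.001, -1.0]]
contact_force: [-0.1, -0.6, -0.2]
grip_width: 0.434
```

Request:
apply_moves(motion=[[-0.25,0,0.4,0,0],[-0.25,0,0.8,0,0],[-0.25,-0.1,1,0,0]])

```text
clock: 21.85
position: [0.4709, 0.0996, 0.2433]
tool_rot: [[-0.997, 0.08, -0.004], [0.08, 0.997, 0.0], [0.004, 0.0, -1.0]]
contact_force: [0.2, -0.2, -0.9]
grip_width: 0.436
```

```bash
python3 -c "
from h import *
plan([.522,.298,.24],85.3)
p=env.read_camera('scene'); cv2.imwrite('pics/s21.png',p['color'][:,:,::-1])
"
```

```text
clock 21.85 pos [0.4709 0.0996 0.2433] shares [-0.439  2.523  0.04 ] jawaz 85.42 F [ 0.2 -0.2 -0.9] w 0.436
turn 0.0003
```

View pics/s21.png

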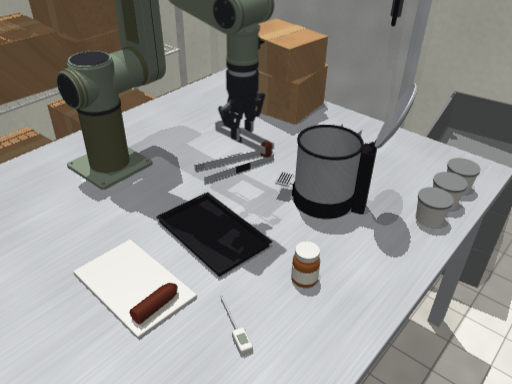

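Request:
apply_moves(motion=[[-0.25,-0.05,0.4,-0.1,0],[-0.25,-0.1,0.8,-0.1,0],[-0.25,-0.15,1,-0.1,0]])

```text
clock: 22.2
position: [0.4904, 0.1777, 0.2519]
tool_rot: [[-0.997, 0.08, -0.002], [0.08, 0.997, -0.0], [0.002, -0.0, -1.0]]
contact_force: [-0.3, -0.0, -1.1]
grip_width: 0.439
```

Request:
apply_moves(motion=[[-0.25,-0.05,0.4,0,0],[-0.25,-0.1,0.8,0,0],[-0.25,-0.15,1,0,0],[-0.25,-0.15,1,0,0]])

```text
clock: 22.6
position: [0.5092, 0.256, 0.252]
tool_rot: [[-0.997, 0.08, -0.001], [0.08, 0.997, -0.001], [0.001, -0.001, -1.0]]
contact_force: [0.1, -0.5, -0.5]
grip_width: 0.436
```

```bash
python3 -c "
from h import *
plan([.522,.298,.24],85.3)
"
```

```text
clock 22.60 pos [0.5092 0.256  0.252 ] shares [-0.118  0.537  0.149] jawaz 85.43 F [ 0.1 -0.5 -0.5] w 0.436
turn 0.0004
```

Request:
apply_moves(motion=[[-0.25,-0.06,0.3,0,0],[-0.25,-0.12,0.54,0,0],[-0.25,-0.12,0.54,0.15,0],[-0.25,-0.12,0.54,0.27,0],[-0.25,-0.12,0.54,0.27,0],[-0.25,-0.12,0.54,0.27,0]])

```text
clock: 23.2
position: [0.5214, 0.2961, 0.2305]
tool_rot: [[-0.997, 0.083, -0.002], [0.083, 0.997, -0.001], [0.002, -0.002, -1.0]]
contact_force: [-0.5, 0.1, -0.8]
grip_width: 0.434
```

```bash
python3 -c "
from h import *
plan([.522,.298,.228],85.3)
p=env.read_camera('scene')
cv2.imwrite('pics/s22.png',cv2.resize(p['color'][30:220,200:400],None,fx=3.5,fy=3,interpolation=2)[:,:,::-1])
p=env.read_camera('top')
cv2.imwrite('pics/t22.png',cv2.resize(p['color'][80:240,100:260],None,fx=4,fy=3.5,interpolation=2)[:,:,::-1])
"
```

```text
clock 23.20 pos [0.5214 0.2961 0.2305] shares [-0.006  0.025  0.031] jawaz 85.25 F [-0.5  0.1 -0.8] w 0.434
turn -0.0001
```

View pics/s22.png

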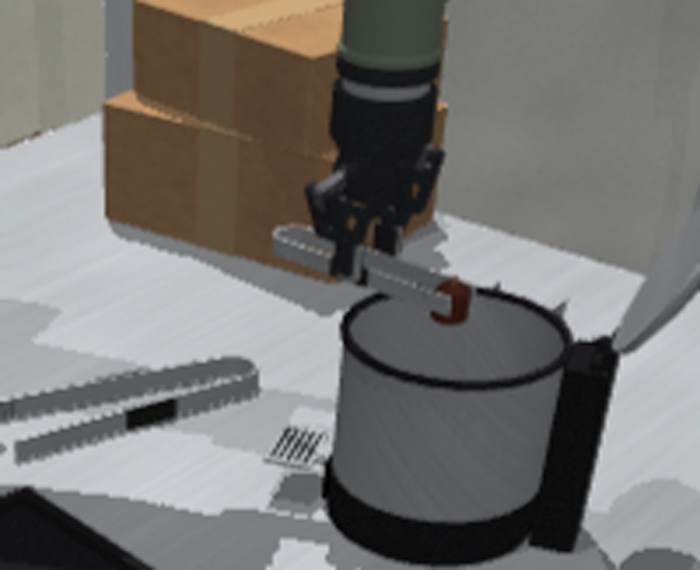

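View pics/t22.png

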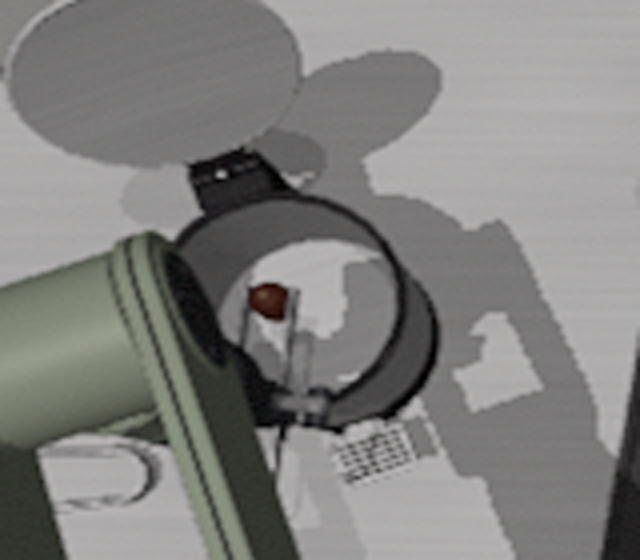

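Request:
apply_moves(motion=[[-0.15,0,0,0,0],[-0.05,0,0,0,0],[0.05,0,0,0,0],[0.05,0,0,0,0],[0.05,0,0,0,0],[0.05,0,0,0,0],[0.05,0,0,0,0]])

```text
clock: 24.0
position: [0.522, 0.2975, 0.2316]
tool_rot: [[-0.997, 0.082, -0.0], [0.082, 0.997, -0.0], [0.0, -0.0, -1.0]]
contact_force: [-0.8, -0.5, -0.7]
grip_width: 0.525
```

```bash
python3 -c "
from h import *
plan([.467,-.008,.26],85.3)
p=env.read_camera('scene')
cv2.imwrite('pics/s23.png',cv2.resize(p['color'][30:220,200:400],None,fx=3.5,fy=3,interpolation=2)[:,:,::-1])
p=env.read_camera('top')
cv2.imwrite('pics/t23.png',cv2.resize(p['color'][80:240,100:260],None,fx=4,fy=3.5,interpolation=2)[:,:,::-1])
"
```

```text
clock 24.00 pos [0.522  0.2975 0.2316] shares [ 0.373 -3.862 -0.355] jawaz 85.31 F [-0.8 -0.5 -0.7] w 0.525
turn 0.0
```

View pics/s23.png

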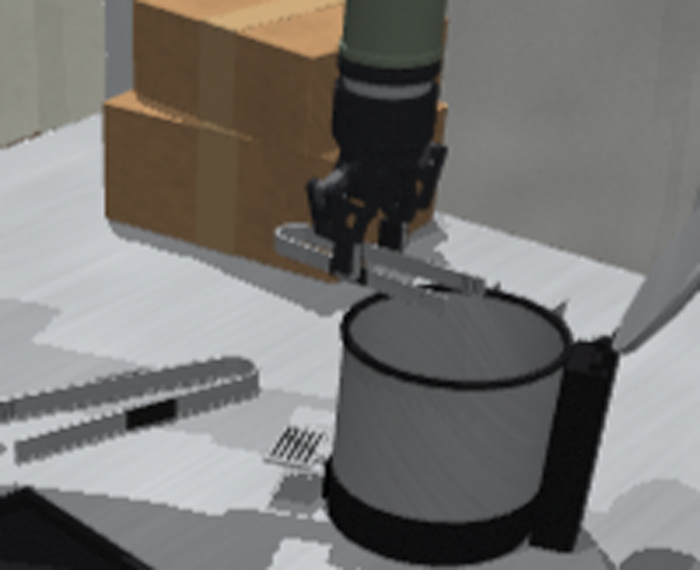

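View pics/t23.png

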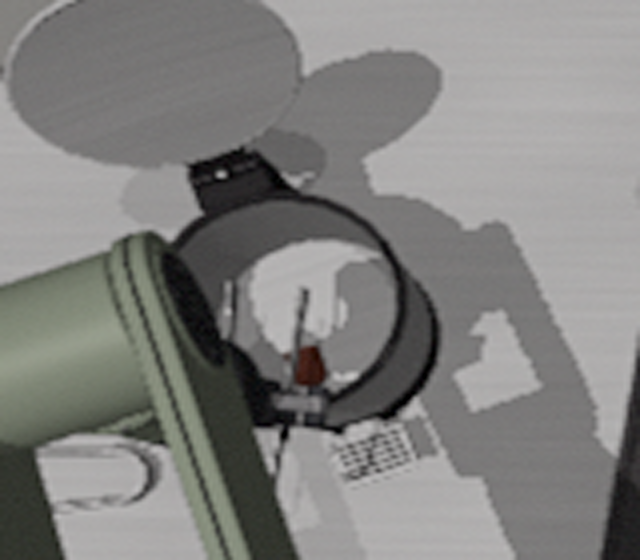

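Request:
apply_moves(motion=[[0.05,0.1,0,-0.2,0],[0.05,0.2,-0.2,-0.35,0],[0.05,0.3,-0.5,-0.35,0],[0.05,0.37,-0.8,-0.35,0],[0.05,0.37,-1,-0.35,0]])

```text
clock: 24.6
position: [0.4852, 0.2194, 0.2611]
tool_rot: [[-0.997, 0.081, 0.001], [0.081, 0.997, 0.0], [-0.001, 0.0, -1.0]]
contact_force: [-0.1, -0.3, -0.2]
grip_width: 0.524
```

Request:
apply_moves(motion=[[0.05,0,-0.4,0,0],[0.05,0,-0.8,0,0],[0.05,0,-1,0,0]])

```text
clock: 24.9
position: [0.4795, 0.1385, 0.2605]
tool_rot: [[-0.997, 0.083, 0.001], [0.083, 0.997, -0.0], [-0.001, -0.0, -1.0]]
contact_force: [-0.4, 0.1, -1.1]
grip_width: 0.525
```

Request:
apply_moves(motion=[[0.05,0,-0.4,0.2,0],[0.05,0,-0.8,0.6,0],[0.05,0,-1,0.8,0],[0.05,0,-1,0.8,0]])

```text
clock: 25.3
position: [0.4709, 0.0591, 0.1934]
tool_rot: [[-0.996, 0.085, -0.005], [0.085, 0.996, 0.0], [0.005, -0.0, -1.0]]
contact_force: [-0.2, 1.2, -1.5]
grip_width: 0.525
```

```bash
python3 -c "
from h import *
plan([.467,-.010,.1],85.3)
"
```

```text
clock 25.30 pos [0.4709 0.0591 0.1934] shares [-0.031 -0.864  1.168] jawaz 85.12 F [-0.2  1.2 -1.5] w 0.525
turn -0.0005
```

Request:
apply_moves(motion=[[0.05,0,-0.4,0.3,0],[0.05,0,-0.8,0.6,0],[0.05,0,-0.86,0.9,0],[0.05,0,-0.86,1,0],[0.05,0,-0.86,1,0],[0.05,0,-0.86,1,0]])

```text
clock: 25.9
position: [0.4687, -0.0072, 0.1171]
tool_rot: [[-0.997, 0.08, 0.003], [0.08, 0.997, -0.0], [-0.003, 0.0, -1.0]]
contact_force: [-0.1, 0.2, 0.1]
grip_width: 0.526
```

```bash
python3 -c "
from h import *
plan([.467,-.010,.01],85.3)
p=env.read_camera('wrist'); cv2.imwrite('pics/w24.png',p['color'][:,:,::-1])
p=env.read_camera('scene')
cv2.imwrite('pics/s24.png',cv2.resize(p['color'][120:290,140:290],None,fx=5,fy=3.5,interpolation=2)[:,:,::-1])
"
```

```text
clock 25.90 pos [ 0.4687 -0.0072  0.1171] shares [ 0.021 -0.037  1.338] jawaz 85.39 F [-0.1  0.2  0.1] w 0.526
turn 0.0002
```

View pics/w24.png

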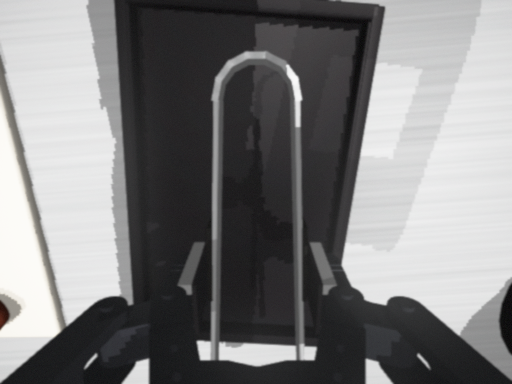

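View pics/s24.png

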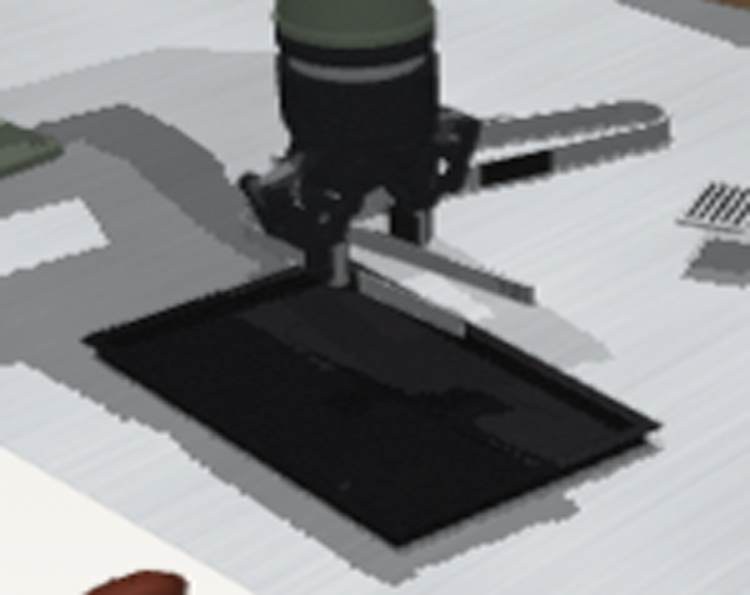

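Request:
apply_moves(motion=[[0.05,0,-0.03,0.2,0],[0.05,0,-0.03,0.4,0],[0.05,0,-0.03,0.6,0],[0.05,0,-0.03,0.8,0],[0.05,0,-0.03,1,0],[0.05,0,-0.03,1,0]])

```text
clock: 26.6
position: [0.4662, -0.0095, 0.0348]
tool_rot: [[-0.997, 0.081, -0.003], [0.081, 0.997, 0.001], [0.003, 0.0, -1.0]]
contact_force: [-0.9, 0.1, -0.7]
grip_width: 0.528
```

Request:
apply_moves(motion=[[0.05,0,0,0.1,0],[0.05,0,0,0.2,0],[0.05,0,0,0.28,0],[0.05,0,0,0.3,0],[0.05,0,0,0.3,0]])

```text
clock: 27.1
position: [0.4669, -0.0102, 0.0114]
tool_rot: [[-0.997, 0.082, -0.001], [0.082, 0.997, 0.0], [0.001, 0.0, -1.0]]
contact_force: [-0.2, 0.2, -0.3]
grip_width: 0.527
```

```bash
python3 -c "
from h import *
plan([.468,-.010,.0085],85.3)
"
```

```text
clock 27.10 pos [ 0.4669 -0.0102  0.0114] shares [-0.013  0.004  0.036] jawaz 85.31 F [-0.2  0.2 -0.3] w 0.527
turn 0.0
```

Request:
apply_moves(motion=[[0.05,0,0,0.02,0],[0.05,0,0,0.035,0],[0.05,0,0,0.035,0],[0.2,0,0,0.035,0],[0.4,0,0,0.035,0],[0.6,0,0,0.035,0],[0.7,0,0,0.035,0],[0.7,0,0,0.035,0],[0.7,0,0,0.035,0]])

```text
clock: 28.0
position: [0.4671, -0.0103, 0.0088]
tool_rot: [[-0.997, 0.082, 0.0], [0.082, 0.997, -0.0], [-0.0, -0.0, -1.0]]
contact_force: [0.1, -0.9, -0.2]
grip_width: 0.852
```

Request:
apply_moves(motion=[[0.7,0,0,-0.2,0],[0.7,0,0,-0.5,0],[0.7,0,0,-1,0]])

```text
clock: 28.3
position: [0.4645, -0.0097, 0.0873]
tool_rot: [[-0.997, 0.082, -0.006], [0.082, 0.997, 0.001], [0.006, 0.001, -1.0]]
contact_force: [0.5, -0.4, 1.1]
grip_width: 0.843
```

Request:
apply_moves(motion=[[0.7,0.5,0,-0.5,0],[0.7,1,0,-1,0],[0.7,1,0,-1,0]])

```text
clock: 28.6
position: [0.3868, -0.0036, 0.1721]
tool_rot: [[-0.997, 0.081, 0.005], [0.081, 0.997, -0.001], [-0.005, -0.001, -1.0]]
contact_force: [0.8, -0.8, -0.1]
grip_width: 0.85
```

Run:
```python
from h import *
plan([.468,-.010,.0085],85.3)
p=env.read_camera('wrist'); cv2.imwrite('pics/w25.png',p['color'][:,:,::-1])
p=env.read_camera('scene'); cv2.imwrite('pics/s25.png',p['color'][:,:,::-1])
p=env.read_camera('top'); cv2.imwrite('pics/t25.png',p['color'][:,:,::-1])
```

```text
clock 28.60 pos [ 0.3868 -0.0036  0.1721] shares [-1.007  0.005  2.05 ] jawaz 85.33 F [ 0.8 -0.8 -0.1] w 0.85
turn 0.0001
```

View pics/w25.png

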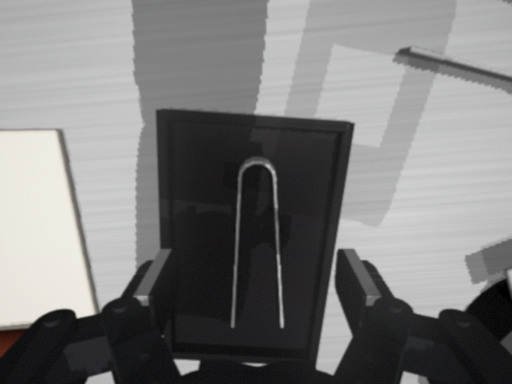

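View pics/s25.png

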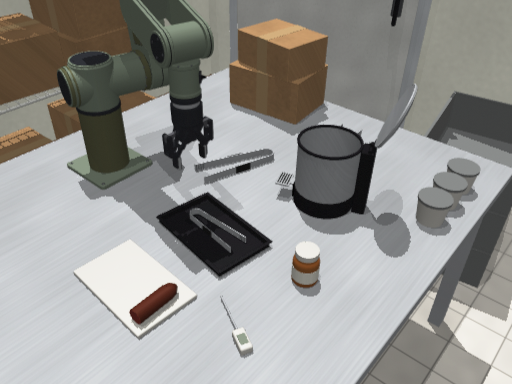

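View pics/t25.png

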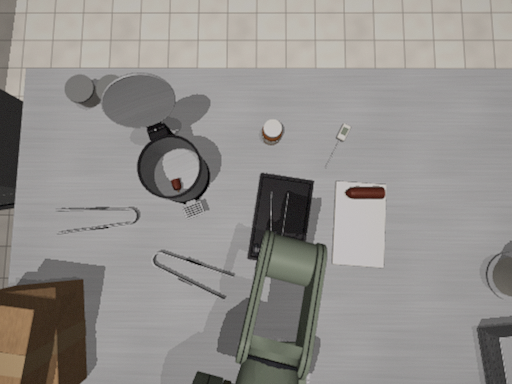

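Request:
apply_moves(motion=[[0.7,0,0,0,0],[0.7,0,0,0,0],[0.7,0,0,0,0],[0.7,0,0,0,0],[0.7,0,0,0,0]])

```text
clock: 29.25
position: [0.3873, -0.0037, 0.1683]
tool_rot: [[-0.997, 0.082, -0.001], [0.082, 0.997, 0.0], [0.001, 0.0, -1.0]]
contact_force: [0.4, 0.7, 0.2]
grip_width: 0.851
```

```bash
python3 -c "
from h import *
print(env.sign_off())
"
```

```text
the job is handed in; nothing more can be done
None
```

The job is done and was handed in at 29.3 s of the 67 s allowed; no verdict is reported.

- **Pedal and lid:** I pressed the pedal slowly to its stop with one open finger, reading about 26 N at most. The lid went over and stayed up, and the pedal came back up.
- **Sausage end:** I took the smallest tongs, the ones in the tray, gripped the sausage end with them and lifted it off the board. I then dropped it into the bin.
- **Tongs:** They are released in the tray near where they started.

**Last checks:** The final pictures show the lid open, the pedal up and the sausage end on the bin floor. The tongs lie flat inside the tray, the sausage, jar and probe look unmoved, and the gripper is clear.

**What disagreed or could not be confirmed:**
- The cameras differed by up to about 8 mm. I trusted the wrist camera for the tongs grasp and the wrist and top views for the sausage end.
- The open fingertips turned out to be about 13 mm behind the TCP, not ahead of it as described, so I set heights from contact and pictures.
- I could not read the pedal and lid angles directly; I judged them from the force and the pictures.

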